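# Swap a worn castor on an upturned dolly

## Robot

A 7-joint arm with a two-finger parallel gripper is mounted at the origin on the work surface. World frame = base frame: x ahead of the robot, y to its left, z up, the work surface at z = 0. Lengths are in m, angles in degrees, forces in N, time in s.
With the tool pointing down it reaches from about 0.425 to 0.875 m from the base axis. Payload 4.7 kg.
Tool frame: the origin (TCP) lies at the very end of the fingers, on their centre line; the grasp point (between the pads) lies 19 mm behind it; x points along the fingers, z is the direction in which the jaws open and shut, and the axes are right-handed (so a half turn about x gives the same grasp; the last joint's range is limited). The gripper opens to 87 mm and grips with 3 to 60 N. Pads are 19 mm wide; open, the fingers measure 117 mm over their backs; the gripper's body (75 mm by 190 mm) begins 51 mm behind the grasp point.
Start: joints at [-64.681, 18.392, -4.016, 83.108, 1.295, 78.541, -3.26], TCP at [0.27, 0.591, 0.223] pointing down, gripper open.
Joint ranges: [-163.93, 163.93], [-17.29, 119.83], [-79.2, 71.16], [3.27, 140.29], [-89.18, 269.18], [5.43, 117.66], [-154.24, 154.24]. Speed limits (degrees/s): [147.25, 147.25, 180, 180, 180, 180, 180].

## Interface

Orientations are given as [roll, pitch, yaw] about the fixed x, y, z axes, in that order (R = Rz(yaw) Ry(pitch) Rx(roll)).
In Python, from cell import env gives the robot as it stands. The module is installed in compiled form; this text tells all that it offers.
- The arm moves only by the tool drive_tool, never from a script. Its argument "increments" is a list of rows, each a list of 2 entries, a list of its own where there are three numbers: the shift along the tool's x, y, z scaled (see below), then the turn, a rotation vector about the tool's x, y, z scaled (see below). In form: [[[dx, dy, dz], [wx, wy, wz]], ...]. A call has 1 to 10 rows; each row shifts and turns the commanded pose from where the row before left it, along the tool's axes as they then stand; what a row does not reach is not made up. The controller multiplies each number of a shift by 0.04 m and each number of a turn by 120 degrees. A row lasts 1/10 s, in which the tool goes at most 50 mm and 8.59 degrees, less where a joint would pass 70% of its speed; a pose out of reach is approached as far as the arm can. A call with a number of a shift or a turn outside -1 to 1 is refused whole. A call with a gripper value outside its range is refused whole. "hand" is the gripper's target within -1 to 1 (fully open at 1, half-way at 0, shut at -1), set as the call begins (left out, the last holds). The fingers move at their own pace and stop on an object; "squeeze" is the grip in N (left out, the last holds). Time passes only in rows, so rows that do not move let the fingers close. It gives the time, the measured TCP pose, the force and the opening at its end, in the units of the state.
- env.get_obs(): the state, without advancing time (a new reading comes with each control period).
- env.read_camera(name): name is "side" or "top"; returns a dict with "frame" (400x640x3 uint8, red, green, blue), "fx", "fy", "cx", "cy" (pixels), "distortion" ([k1, k2, p1, p2, k3] as OpenCV has them; the pictures are not rectified), "R" (3x3) and "t" (3): a world point X has camera coordinates R X + t. Camera axes: x right, y down, z forward; pixel columns grow to the right and rows downward; lengths in m; the calibration is good to about 2 mm. A picture is of the moment at which its call begins. There is no depth.
- env.sign_off(): hands the job in, once; it reports no verdict.
The state is a dict: "time_s": time; "qpos": joint angles; "joint_velocities": joint speeds; "effort": joint torques, N m; "tool_pos": TCP position; "tool_rot": TCP orientation; "force": force on the tool from outside, world axes, zero at the start; "wrist_torque": the same for the moment, N m; "grip_width": finger opening in m.
Only numpy, scipy, OpenCV 4.12 (cv2) and the standard library are available. Lean on these libraries where they do the work, as an engineer would, in place of code of your own. Each camera call takes 0.05 s, during which the arm holds its last target.

## Task

One of the two castors nearest the robot on the upturned green dolly has lost its tyre and worked loose: pull it straight up out of its socket, against the side spring plunger, and put it in the cardboard scrap box. Then take the dark-tyred spare from the drilled wooden block and push its stem down into the emptied socket, past the plunger, until the plunger has snapped into the stem's groove and the castor's head sits fully home on the socket's rim. The sockets are screwed in to different heights, so stop by feel when the head meets the rim and never press it there with more than about 30 N; leave the white-wheeled castor, the wrench, grease can, screwdriver and marker where they are.

Things in the scene. Friction and masses are not known exactly. Their poses are not given: they have to be found in the camera images.
- dolly: Green angle-steel crate dolly, 400 x 300 mm, upside down on the bench with four castors in the air; it does not move. Origin: on the bench under its centre; x along its length (away from the robot), y along its width, z up. A 45 mm wide flange, top face 30 mm above the bench, runs all round. The two far castors belong to it. The highest wheels reach about 130 mm above the bench.
- socket_left (a point): On the axis of the near socket on the +y side, level with the flange's top (30 mm above the bench); NOT the rim. The socket is an upright steel bush, 30 mm outside, bore 17.6 mm, open below, screwed to its own height: its flat rim stands 20 to 28 mm above this point, different each time and in each socket; it does not move.
- socket_right (a point): The same for the near socket on the -y side. In each socket a spring plunger enters the bore from outside (left: from +y, right: from -y), 12 mm below the rim: round nose of 4 mm radius, standing 5 mm into the empty bore. Its barrel and black knob stick out 38 mm sideways from the axis, lower than the rim.
- plunger_left (a joint): How far the left socket's plunger is pushed back, m: 0 in an empty bore, about 0.002 to 0.003 while a stem's full width passes it, about 0.0005 once snapped into the groove of a castor that is home. Spring: 4.4 N at 0, plus 1.2 N per mm. Means nothing for the socket that holds the good castor.
- plunger_right (a joint): The same for the right socket.
- worn_castor: Castor to remove: bare yellow wheel core (38 mm), rag of black tyre; stem down in one near socket, head 1 to 10 mm above the rim, held by the plunger only; pulls out upwards with about 10 N. Origin: on the stem axis at the flat underside of its swivel head; z up along the stem axis, y along the wheel's axle. Grip the steel fork: 30 mm wide along y, flat sides 9 to 42 mm above the origin, x -13 to 13 mm. Plain stem, 16 mm across, 40 mm long.
- good_castor: Sound castor with dark tyre in the other near socket; it stays and cannot be moved. Origin: on the stem axis at the flat underside of its swivel head; z up along the stem axis, y along the wheel's axle. 
- new_castor: Spare to fit, 0.2 kg: dark 50 mm tyre; stem down, loose in one hole of the block, head (36 mm across) on the block's top. Origin: on the stem axis at the flat underside of its swivel head; z up along the stem axis, y along the wheel's axle. Grip the steel fork: 30 mm wide along y, flat sides 9 to 42 mm above the origin, x -13 to 13 mm. Wheel axle at x = 20 mm, 42 mm up; top of the wheel 67 mm up.
- new_stem_tip (a point): Tip of the spare's stem, 40 mm below its origin. Stem 16 mm across, coned to 7 mm over the last 7 mm; ring groove with its bottom 10 to 14 mm below the origin. Going in, the tip meets the plunger with the head some 31 mm above the rim; up to about 16 N pushes past, then 7 to 11 N of drag, less at the groove, then the hard stop on the rim. It does not draw itself home.
- bolt_castor: A spare of another pattern, not wanted: white 40 mm wheel, brass bolt stem. It stands in the other hole of the block. Origin: on the stem axis at the flat underside of its swivel head; z up along the stem axis, y along the wheel's axle. 
- scrap_box: Open cardboard carton, fixed, 220 mm along x, 190 mm along y, walls 70 mm high and 5 mm thick, floor 5 mm thick, short flaps folded out at its two y sides. Origin: centre of its underside.
- spares_block: Plywood block, fixed, 220 x 85 x 50 mm high, long side along x, with two holes 20 mm across and 44 mm deep at x = -60 and +60 mm, one spare in each. Origin: centre of its underside.
- wrench: Bystander: steel wrench 200 mm long lying on the bench inside the dolly's frame. Origin: middle of its underside.
- grease_can: Bystander: white and blue can, 60 mm across, 110 mm high, upright. Origin: centre of its underside.
- screwdriver: Bystander: screwdriver 170 mm long lying on the bench.
- marker: Bystander: red marker pen, 16 mm thick, 130 mm long, lying between the robot and the dolly.
Not all that is in view belongs to the job. What is shaped like the new_castor but blue is not meant. What is shaped like the worn_castor but orange or purple is not meant.

How it is judged:
By the outcome, as a careful person would: the job done as asked, in the order asked, and still so for the second after the job is handed in, with the robot touching nothing.
It also fails if it takes over 64 s, if anything falls off the work surface, if the arm or the gripper's body presses on something with over 40 N, if the wrist force passes 120 N, or if a joint passes its speed limit or range.

## Working session

There is one attempt and no reset: what is moved stays moved. The work goes in short steps, Python scripts to look and compute and a tool call to move; the robot and the scene stay as the last step left them, time stands still between calls to the robot, and variables do not carry over. Pictures are saved under pics/ and viewed, and the job is handed in when it is done.

Besides the shell and the picture viewer there is one more tool, called after "Request:" as name([rows], argument=value, ...), one row to a line, values as JSON. drive_tool: Moves the arm, as the interface text tells. Shifts and turns lie within -1 to 1; 1 stands for 0.04 m of shift or 120 degrees of turn. Its arguments: {"type":"object","properties":{"increments":{"type":"array"},"hand":{"type":"number"},"squeeze":{"type":"number"}},"required":["increments"]}

```bash
mkdir -p pics; ls; cat > h.py <<'E'
import numpy as np, cv2
from cell import env
def cam(n,save=None):
    c=env.read_camera(n)
    if save: cv2.imwrite('pics/'+save,c['frame'][:,:,::-1])
    return c
def ray(c,u,v):
    K=np.array([[c['fx'],0,c['cx']],[0,c['fy'],c['cy']],[0,0,1.]])
    p=cv2.undistortPoints(np.array([[[u,v]]],float),K,np.array(c['distortion'],float))[0,0]
    R=np.array(c['R']);t=np.array(c['t'])
    return -R.T@t, R.T@np.array([p[0],p[1],1])
def onz(c,u,v,z):
    o,d=ray(c,u,v); return o+d*(z-o[2])/d[2]
def tri(c1,p1,c2,p2):
    o1,d1=ray(c1,*p1);o2,d2=ray(c2,*p2)
    d1/=np.linalg.norm(d1);d2/=np.linalg.norm(d2)
    s=np.linalg.lstsq(np.c_[d1,-d2],o2-o1,rcond=None)[0]
    a=o1+d1*s[0];b=o2+d2*s[1]
    return (a+b)/2,np.linalg.norm(a-b)
def proj(c,X):
    K=np.array([[c['fx'],0,c['cx']],[0,c['fy'],c['cy']],[0,0,1.]])
    p,_=cv2.projectPoints(np.array(X,float).reshape(-1,3),cv2.Rodrigues(np.array(c['R']))[0],np.array(c['t'],float),K,np.array(c['distortion'],float))
    return p[:,0]
def crop(c,x0,y0,x1,y1,s,fn):
    im=cv2.resize(c['frame'][y0:y1,x0:x1,::-1],None,fx=s,fy=s,interpolation=cv2.INTER_CUBIC); cv2.imwrite('pics/'+fn,im)
E
python3 - <<'E'
from h import *
for n in('side','top'):
    c=cam(n,n+'0.png'); R=np.array(c['R']); print(n,-R.T@c['t'],R[2],c['fx'])
o=env.get_obs(); print({k:np.round(v,4) for k,v in o.items()})
E
```

```text
pics
side [-0.11363956 -0.98692946  0.88977209] [ 0.45886271  0.6667088  -0.58731966] 398.29415219400113
top [ 0.24372988 -0.0416037   1.43686883] [ 2.05000038e-01 -9.73889377e-04 -9.78761481e-01] 486.81057491974855
{'time_s': np.float64(0.1), 'qpos': array([-64.683 ,  18.4348,  -4.0187,  83.1687,   1.2965,  78.5414,
        -3.2595]), 'joint_velocities': array([-0.13  , -0.0772,  0.035 , -0.1872,  0.0271, -0.0116, -0.127 ]), 'effort': array([-7.00000e-04, -4.92568e+01, -4.06000e-01, -3.13400e+01,
       -6.41000e-02,  3.94000e-02,  1.00000e-04]), 'tool_pos': array([0.2695, 0.591 , 0.2216]), 'tool_rot': array([-176.5541,   89.9003, -111.0577]), 'force': array([-0.8743,  0.1964, -0.9452]), 'wrist_torque': array([-0.0085,  0.0279,  0.0579]), 'grip_width': np.float64(0.087)}
```

View pics/side0.png

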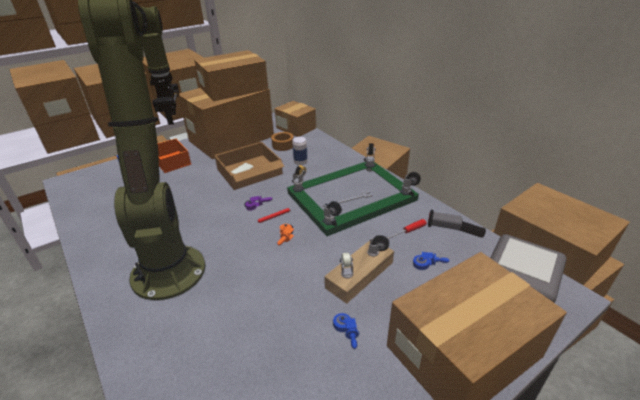

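View pics/top0.png

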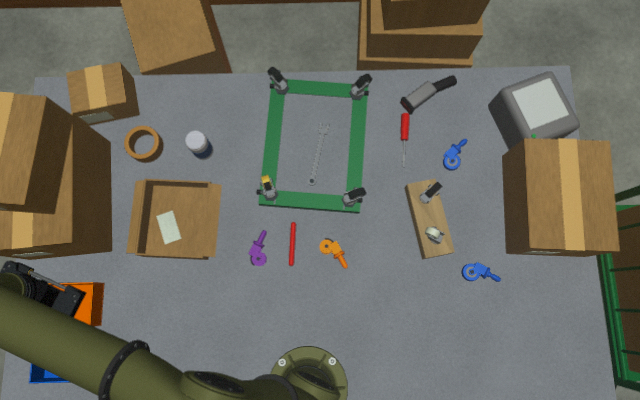

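The top view shows the bare yellow wheel core at about (267,187), in the left (+y) near socket, and a dark-tyred castor at (354,196) in the right one. The block at (430,220) holds a dark-tyred castor at (430,192) and a white-wheeled one at (434,235). The blue, orange and purple look-alikes lie on the bench. The open carton is at (175,220). I'll enlarge these areas next.

```bash
python3 - <<'E'
from h import *
c=cam('top');crop(c,245,165,375,225,6,'t1.png');crop(c,395,165,465,265,6,'t2.png')
d=cam('side');crop(d,280,135,430,235,5,'s1.png');crop(d,320,225,400,305,6,'s2.png')
a=cv2.imread('pics/t2.png');b=cv2.imread('pics/s2.png');b=cv2.resize(b,(360,360));a=cv2.resize(a,(420,600))
b=cv2.copyMakeBorder(b,0,240,0,0,cv2.BORDER_CONSTANT);cv2.imwrite('pics/blk.png',np.hstack([a,b]))
E
```

```text
(no output)
```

View pics/t1.png

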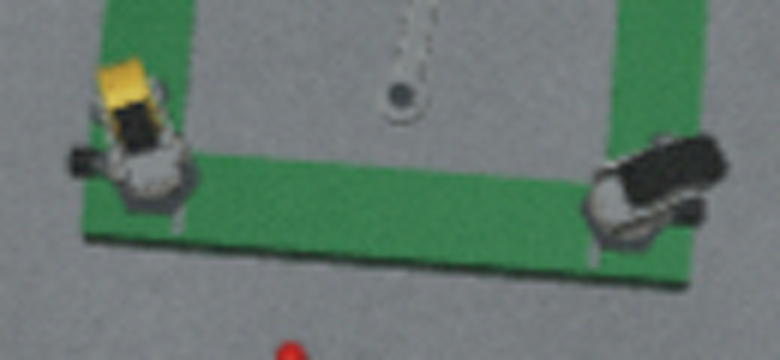

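View pics/s1.png

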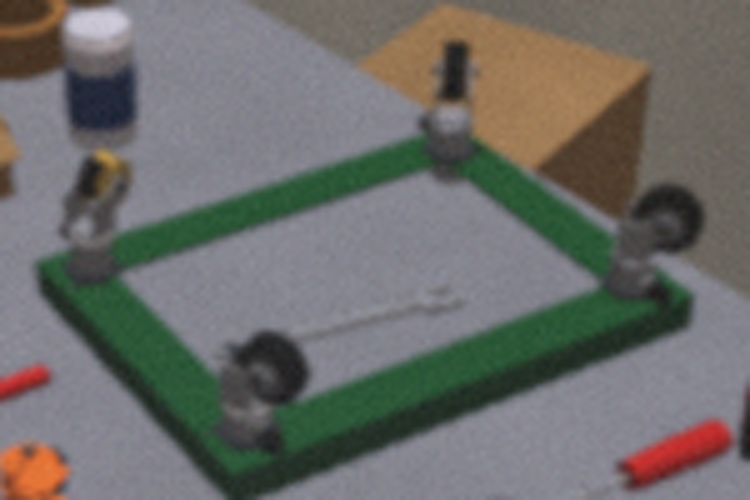

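View pics/blk.png

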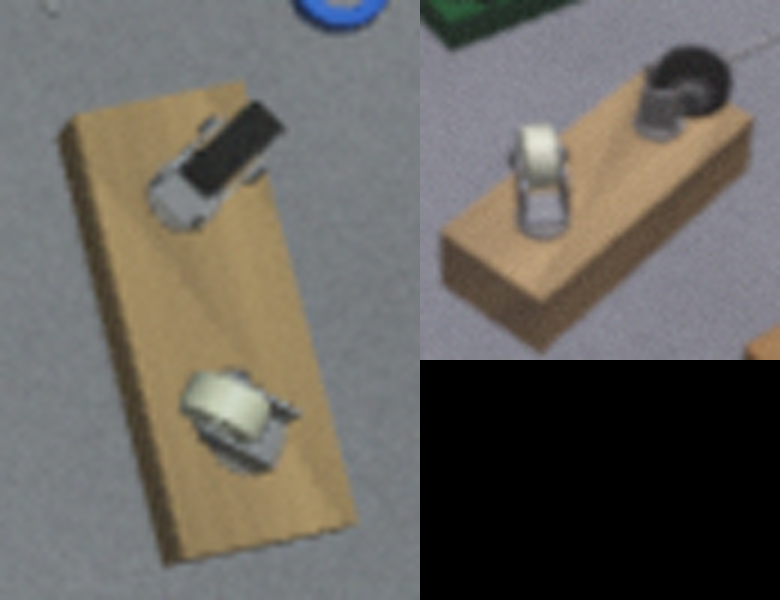

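The crops confirm the choices. The worn castor (yellow core, black rag) is in the left near socket at about (267,190). The spare (dark tyre) is in the block's far hole at about (430,192). The white-wheeled one at (434,235) stays, and the blue castors on the bench aren't meant. Next I'll measure positions.

```bash
python3 - <<'E'
from h import *
c=cam('top');d=cam('side')
hsv=cv2.cvtColor(c['frame'],cv2.COLOR_RGB2HSV)
def info(m,z,name,clo=5):
    m=cv2.morphologyEx(m,cv2.MORPH_CLOSE,np.ones((clo,clo),np.uint8))
    n,l,st,ce=cv2.connectedComponentsWithStats(m); k=1+np.argmax(st[1:,4]); 
    ct=max(cv2.findContours((l==k).astype(np.uint8),cv2.RETR_EXTERNAL,cv2.CHAIN_APPROX_NONE)[0],key=cv2.contourArea)
    P=np.array([onz(c,*p,z)[:2] for p in ct[:,0]]).astype(np.float32)
    r=cv2.minAreaRect(P); b=cv2.boxPoints(r)
    print(name,st[k],np.round(r[0],4),np.round(r[1],4),round(r[2],2));print(np.round(b,4))
    return r
roi=np.zeros((400,640),np.uint8);roi[60:230,240:385]=1
H,S,V=cv2.split(hsv)
print(hsv[205,310],hsv[207,310],hsv[209,310],hsv[211,310])
g=((H>50)&(H<85)&(S>100)&(V>75)).astype(np.uint8)*roi
info(g,.03,'dolly')
roi[:]=0;roi[165:265,395:465]=1
print(hsv[210,430],hsv[235,412],hsv[200,405:412])
w=((H>8)&(H<25)&(S>60)&(V>120)).astype(np.uint8)*roi
info(w,.05,'block')
roi[:]=0;roi[170:265,120:228]=1
w=((H>5)&(H<25)&(S>60)).astype(np.uint8)*roi
info(w,.07,'box')
E
```

```text
[ 70 131 125] [ 70 128 112] [87 30 76] [101  15 132]
dolly [ 346   95   21   96 1276] [ 0.7011 -0.1628] [0.0428 0.3036] 84.01
[[ 0.548  -0.1682]
 [ 0.8499 -0.1999]
 [ 0.8543 -0.1573]
 [ 0.5524 -0.1257]]
[ 20 101 152] [105  12 130] [[101  16 131]
 [110   6 118]
 [ 23  24  94]
 [ 19  83  68]
 [ 22  69  70]
 [ 22 100  84]
 [ 18  99 129]]
block [ 407  179   47   79 1747] [ 0.4623 -0.3636] [0.2195 0.0845] 10.32
[[ 0.3467 -0.3416]
 [ 0.3619 -0.4248]
 [ 0.5778 -0.3855]
 [ 0.5627 -0.3023]]
box [ 126  179   96   80 6234] [0.4739 0.3673] [0.2495 0.2232] 86.0
[[0.3539 0.2507]
 [0.5765 0.2351]
 [0.5939 0.484 ]
 [0.3713 0.4996]]
```

```bash
python3 - <<'E'
from h import *
c=cam('top');d=cam('side')
hsv=cv2.cvtColor(c['frame'],cv2.COLOR_RGB2HSV);H,S,V=cv2.split(hsv)
g=((H>50)&(H<85)&(S>100)&(V>75)).astype(np.uint8); g[:60]=0;g[230:]=0;g[:,:240]=0;g[:,385:]=0
g[:]=cv2.morphologyEx(g,cv2.MORPH_OPEN,np.ones((2,2),np.uint8))
pts=np.argwhere(g)[:,::-1]
P=np.array([onz(c,u,v,.03)[:2] for u,v in pts]).astype(np.float32)
r=cv2.minAreaRect(P);print('dolly',r,cv2.boxPoints(r))
# edge fits
th=np.deg2rad(-6); 
for nm,ax,sgn in(('near',0,-1),('left',1,1),('right',1,-1),('far',0,1)):
    pass
# robust: near edge, last green row per column 275..345
def edge(it):
    Q=np.array([onz(c,u,v,.03)[:2] for u,v in it]);m=Q.mean(0);_,_,vt=np.linalg.svd(Q-m);dr=vt[0];return m,dr,np.rad2deg(np.arctan2(dr[1],dr[0])),np.abs((Q-m)@vt[1]).max()
near=[(u,np.nonzero(g[185:,u])[0].max()+185+.5) for u in range(285,340,3)]
left=[(np.nonzero(g[v,240:300])[0].min()+240-.5,v) for v in range(105,170,3)]
right=[(np.nonzero(g[v,330:385])[0].max()+330+.5,v) for v in range(105,180,3)]
L={}
for n,e in(('near',near),('left',left),('right',right)): L[n]=edge(e);print(n,L[n])
def inter(a,b):
    s=np.linalg.solve(np.c_[a[1],-b[1]],b[0]-a[0]);return a[0]+a[1]*s[0]
cl=inter(L['near'],L['left']);cr=inter(L['near'],L['right']);print(cl,cr,np.linalg.norm(cl-cr))
y=(cl-cr)/np.linalg.norm(cl-cr);x=np.array([y[1],-y[0]])
print('yaw',np.rad2deg(np.arctan2(x[1],x[0])),'sockL',cl+x*.0225-y*.0225)
# yellow & dark blobs
def blob(m,roi,z,nm):
    k=np.zeros_like(m,np.uint8);x0,y0,x1,y1=roi;k[y0:y1,x0:x1]=m[y0:y1,x0:x1]
    n,l,st,ce=cv2.connectedComponentsWithStats(k);i=1+np.argmax(st[1:,4])
    Q=np.array([onz(c,u,v,z)[:2] for v,u in np.argwhere(l==i)]).astype(np.float32)
    r=cv2.minAreaRect(Q);m0=Q.mean(0);_,s,vt=np.linalg.svd(Q-m0)
    print(nm,ce[i],st[i],r,'mean',m0,'pca',np.rad2deg(np.arctan2(*(-vt[0]*np.sign(vt[0][0]))[::-1]*-1)))
blob((V<65)&(S<90),(415,170,450,215),.11,'newtyre')
blob((H>15)&(H<32)&(S>110),(255,170,285,200),.10,'yellow')
blob(((H>15)&(H<32)&(S>110))|(V<60),(262,172,274,192),.10,'yellow+rag')
E
```

```text
dolly ((0.6973742246627808, -0.03728435933589935), (0.29726335406303406, 0.3992040753364563), 83.91500091552734) [[ 0.48314127 -0.16392004]
 [ 0.88009614 -0.20623717]
 [ 0.91160715  0.08935133]
 [ 0.5146523   0.13166845]]
near (array([ 0.49852629, -0.02395868]), array([0.10248314, 0.99473474]), np.float64(84.11782138434735), np.float64(0.0016475793629454748))
left (array([0.7243901 , 0.10918263]), array([-0.99503763,  0.09949932]), np.float64(174.28966024211167), np.float64(0.0016982147699714895))
right (array([ 0.70323989, -0.18689855]), array([-0.99440589,  0.10562638]), np.float64(173.93674371272976), np.float64(0.0016398460985638577))
[0.51440653 0.13018005] [ 0.48413706 -0.16362532] 0.29536051161114574
yaw -5.882178615652643 sockL [0.53448219 0.10549264]
newtyre [433.07692308 189.43269231] [425 182  17  15 104] ((0.5305444598197937, -0.3633154034614563), (0.01648477464914322, 0.047324080020189285), 39.888545989990234) mean [ 0.5308115 -0.3634601] pca -50.828102
yellow [265.21428571 178.875     ] [261 175  10   9  56] ((0.5734834671020508, 0.10553353279829025), (0.02400124818086624, 0.020489856600761414), 17.718320846557617) mean [0.5745684  0.10562461] pca 60.536934
yellow+rag [266.15625    181.94791667] [262 175   9  15  96] ((0.5643094182014465, 0.10258862376213074), (0.043271537870168686, 0.020463472232222557), 17.71832275390625) mean [0.56559426 0.10297326] pca 16.449017
```

```bash
cat >> h.py <<'E'
def over(c,box,s,items,fn):
    x0,y0,x1,y1=box
    im=cv2.resize(c['frame'][y0:y1,x0:x1,::-1],None,fx=s,fy=s,interpolation=cv2.INTER_CUBIC)
    for X,col in items:
        p=((proj(c,X)-[x0-.5,y0-.5])*s).astype(np.int32)
        cv2.polylines(im,[p],False,col,1)
    cv2.imwrite('pics/'+fn,im); return im
def circ(x,y,z,r):
    a=np.linspace(0,2*np.pi,40);return np.c_[x+r*np.cos(a),y+r*np.sin(a),0*a+z]
E
python3 - <<'E'
from h import *
c=cam('top');d=cam('side')
for p in((259.2,191.7),(359.8,200)):
    print(onz(c,*p,.045))
S=np.array([.5345,.1055]);yd=np.array([.1025,.9947]);k=S+yd*.038
it=[(circ(*S,.03,.015),(0,0,255)),(circ(*S,.054,.015),(0,255,255)),([[*S,.03],[*S,.06]],(255,0,0)),([[*S,.042],[*k,.042]],(255,0,255))]
h=np.array([.5213,-.3529]);u=np.array([np.cos(np.deg2rad(-50)),np.sin(np.deg2rad(-50))]);v=np.array([-u[1],u[0]])
def wheel(h,u,z,r,dx=.02):
    a=np.linspace(0,2*np.pi,40);return np.c_[h[0]+u[0]*(dx+r*np.cos(a)),h[1]+u[1]*(dx+r*np.cos(a)),z+.042+r*np.sin(a)]
def fork(h,u,z):
    v=np.array([-u[1],u[0]]);o=[]
    for a,b in((-13,-15),(13,-15),(13,15),(-13,15),(-13,-15)): o.append([*(h+u*a*1e-3+v*b*1e-3),z+.042])
    return o
jt=[(circ(*h,.05,.018),(0,0,255)),(wheel(h,u,.05,.025),(0,255,255)),(fork(h,u,.05),(255,0,255))]
uw=np.array([np.cos(np.deg2rad(10)),np.sin(np.deg2rad(10))])
it2=it+[(wheel(S,uw,.06,.019),(0,255,0)),(fork(S,uw,.06),(255,255,0))]
A=over(c,(245,160,295,210),8,it2,'a.png');B=over(d,(275,155,325,205),8,it2,'a.png')
C=over(c,(410,170,460,220),8,jt,'a.png');D=over(d,(350,225,400,275),8,jt,'a.png')
cv2.imwrite('pics/ov1.png',np.hstack([A,B]));cv2.imwrite('pics/ov2.png',np.hstack([C,D]))
E
```

```text
[0.54995749 0.12928902 0.045     ]
[ 0.5183554  -0.16395323  0.045     ]
```

View pics/ov1.png

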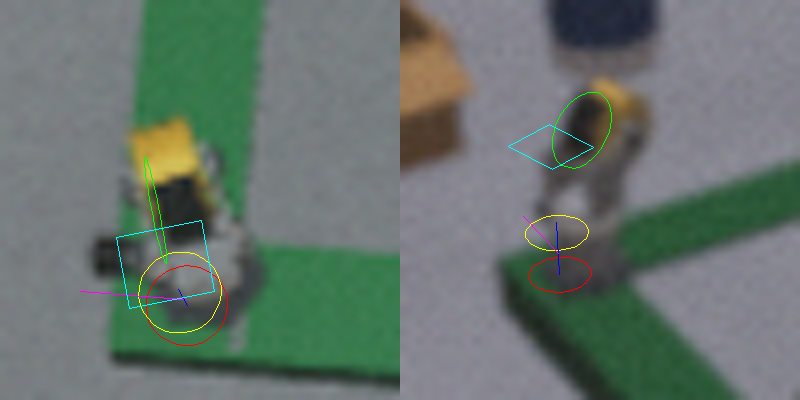

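View pics/ov2.png

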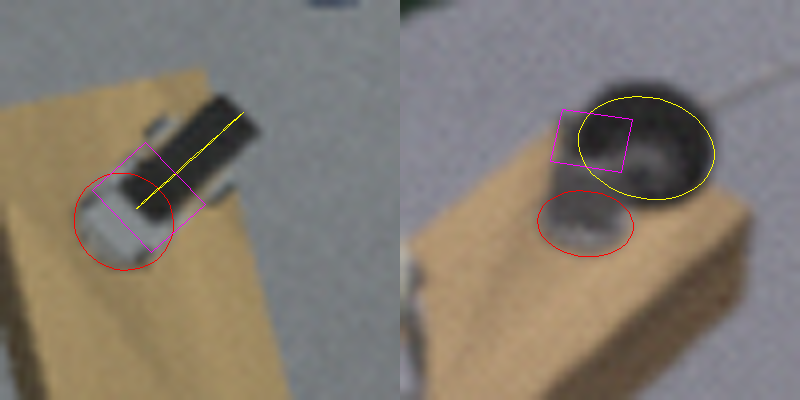

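The spare's overlay fits: block centre, far hole, heading about -50°. The assumed socket inset of 22.5 mm is wrong, because the bush sits further in. I'll re-measure it with the knob and bush in both views.

```bash
python3 - <<'E'
from h import *
c=cam('top');d=cam('side')
cl=np.array([.5144,.1302]);cr=np.array([.4841,-.1636]);x=np.array([.9947,-.1025]);y=np.array([.1025,.9947])
def mk(S,sg,ang,zh,r):
    k=S+y*.038*sg
    u=np.array([np.cos(np.deg2rad(ang)),np.sin(np.deg2rad(ang))]);v=np.array([-u[1],u[0]])
    a=np.linspace(0,2*np.pi,40);w=np.c_[S[0]+u[0]*(.02+r*np.cos(a)),S[1]+u[1]*(.02+r*np.cos(a)),zh+.042+r*np.sin(a)]
    f=[[*(S+u*p*1e-3+v*q*1e-3),zh+.042] for p,q in((-13,-15),(13,-15),(13,15),(-13,15),(-13,-15))]
    return [(circ(*S,.03,.015),(0,0,255)),(circ(*S,.054,.015),(0,255,255)),([[*S,.042],[*k,.042]],(255,0,255)),(w,(0,255,0)),(f,(255,255,0))]
SL=cl+x*.032-y*.032;SR=cr+x*.032+y*.032
print(SL,SR)
it=mk(SL,1,10,.061,.019);jt=mk(SR,-1,-25,.054,.025)
A=over(c,(245,160,295,210),8,it,'a.png');B=over(d,(275,155,325,205),8,it,'a.png')
cv2.imwrite('pics/ov3.png',np.hstack([A,B]))
C=over(c,(335,170,385,220),8,jt,'a.png');D=over(d,(310,190,360,240),8,jt,'a.png')
cv2.imwrite('pics/ov4.png',np.hstack([C,D]))
E
```

```text
[0.5429504 0.0950896] [ 0.5192104 -0.1350496]
```

View pics/ov3.png

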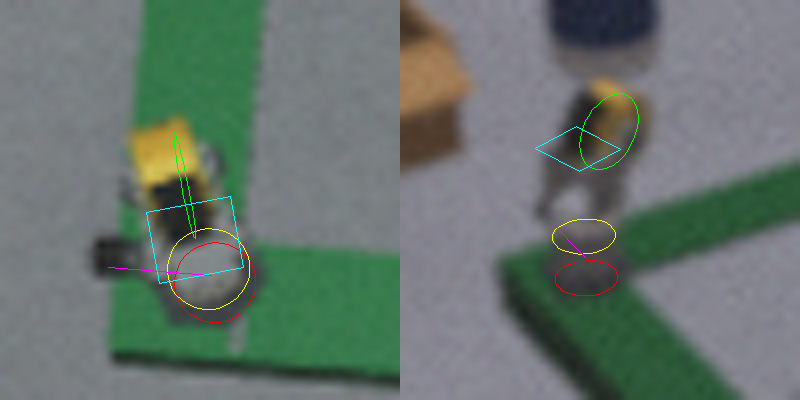

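View pics/ov4.png

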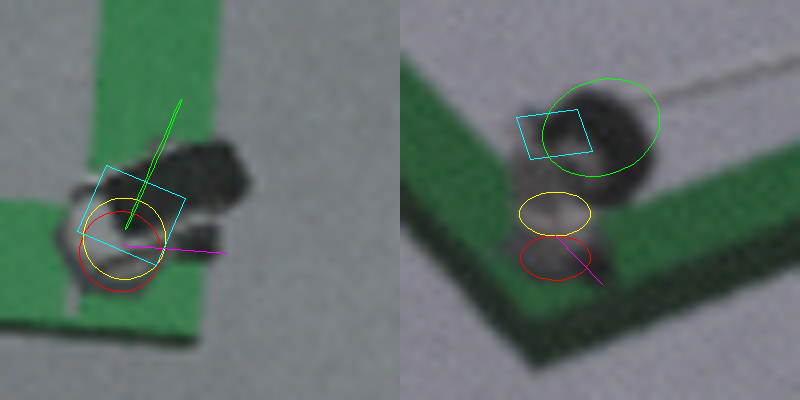

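```bash
python3 - <<'E'
from h import *
from scipy.spatial.transform import Rotation as Ro
c=cam('top');d=cam('side')
im=np.vstack([np.hstack([cv2.resize(q['frame'][b:b+36,a:a+48,::-1],None,fx=8,fy=8,interpolation=cv2.INTER_CUBIC) for q,a,b in((c,245,168),(d,280,160))]),
 np.hstack([cv2.resize(q['frame'][b:b+36,a:a+48,::-1],None,fx=8,fy=8,interpolation=cv2.INTER_CUBIC) for q,a,b in((c,338,175),(d,310,200))])])
im=cv2.convertScaleAbs(im,alpha=1.5,beta=10)
for k in range(0,768,64): cv2.putText(im,str(k//8),(k,8),0,.3,(0,0,255));cv2.line(im,(k,0),(k,575),(120,120,200),1)
for k in range(0,576,64): cv2.putText(im,str(k//8),(0,k+8),0,.3,(0,0,255));cv2.line(im,(0,k),(767,k),(120,120,200),1)
cv2.imwrite('pics/z.png',im)
E
```

```text
(no output)
```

View pics/z.png

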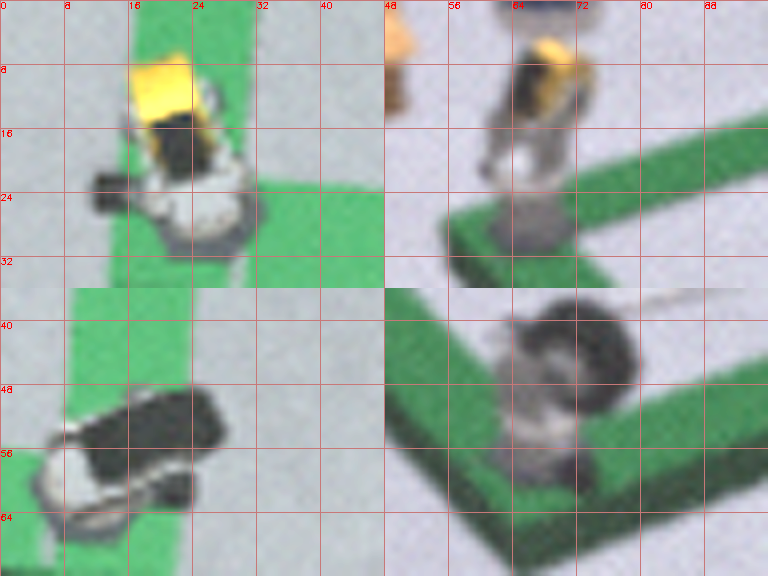

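```bash
python3 - <<'E'
from h import *
from scipy.spatial.transform import Rotation as Ro
c=cam('top');d=cam('side')
for z in(.095,.103,.11):
    a=onz(c,261.3,184.4,z);b=onz(c,272.3,180.2,z);v=(a-b);h=np.rad2deg(np.arctan2(-v[0],v[1]));m=(a+b)/2
    u=np.array([np.cos(np.deg2rad(h)),np.sin(np.deg2rad(h))]);print(z,np.linalg.norm(v),h,m[:2],'stem',m[:2]-.02*u)
# side view top of head / fork
for p in((298.3,185.5),): print(tri(c,(270.5,192.0),d,p))
# box inner / rim corners crop
crop(c,115,165,235,275,6,'box.png')
o=env.get_obs();R=Ro.from_euler('xyz',o['tool_rot'],degrees=True).as_matrix();print(np.round(R,3))
E
```

```text
0.095 0.033218985438862446 20.253028471097647 [0.56571539 0.10167295] stem [0.54695193 0.09474962]
0.103 0.03302093934196539 20.253028471097576 [0.56379576 0.10081876] stem [0.5450323  0.09389543]
0.11 0.0328476490071805 20.253028471097622 [0.56211609 0.10007134] stem [0.54335263 0.09314801]
(array([0.54773674, 0.09650045, 0.04486698]), np.float64(0.0012535175077737176))
[[ 0.    -0.91   0.415]
 [ 0.     0.415  0.91 ]
 [-1.    -0.     0.   ]]
```

View pics/box.png

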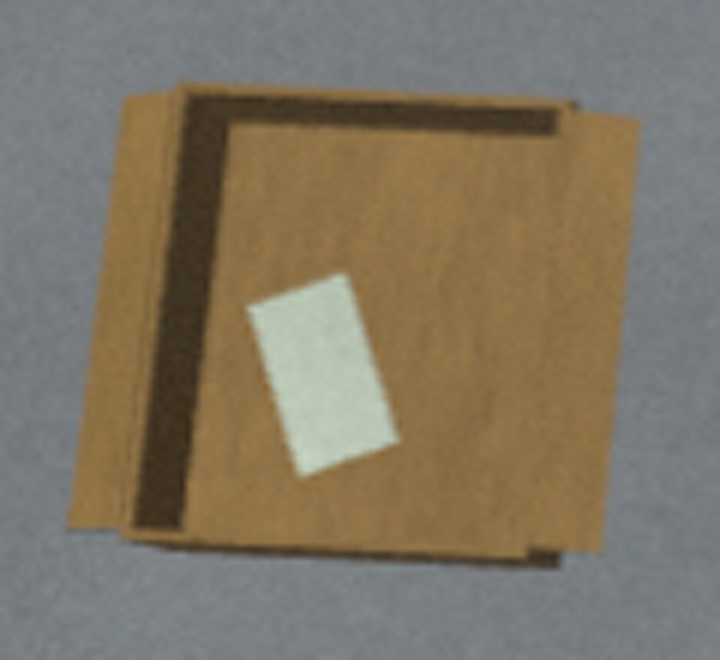

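```bash
python3 - <<'E'
from h import *
d=cam('side');c=cam('top')
S=np.array([.544,.0945]);k=np.array([-.52,-.854])
def zat(cc,p,Q):
    # z on vertical plane through Q facing camera
    o,r=ray(cc,*p);n=(Q-o[:2]);n/=np.linalg.norm(n);t=((Q-o[:2])@n)/(r[:2]@n);return o+r*t
for v in (182,183,184,185,186,191.5): print(v,np.round(zat(d,(298.3,v),S+k*.015),4))
u=np.array([np.cos(np.deg2rad(20.3)),np.sin(np.deg2rad(20.3))]);w=np.array([-u[1],u[0]])
ax=S+.02*u
for zh in(.052,.056,.06,.064,.068):
    print(zh,'axle ends side',proj(d,[[*(ax+w*.017),zh+.042],[*(ax-w*.017),zh+.042],[*ax,zh+.061],[*(S+k*.018),zh]]).round(1).tolist(),
     'top',proj(c,[[*(ax+w*.017),zh+.042],[*(ax-w*.017),zh+.042]]).round(1).tolist())
cv2.imwrite('pics/s3.png',cv2.convertScaleAbs(cv2.resize(d['frame'][155:203,280:330,::-1],None,fx=12,fy=12,interpolation=cv2.INTER_CUBIC),alpha=1.5))
E
```

```text
182 [0.5382 0.0805 0.0728]
183 [0.538  0.0806 0.0684]
184 [0.5378 0.0807 0.0639]
185 [0.5376 0.0808 0.0594]
186 [0.5374 0.081  0.0549]
191.5 [0.5363 0.0816 0.0298]
0.052 axle ends side [[296.8, 171.4], [304.0, 174.0], [300.1, 168.4], [298.0, 187.1]] top [[261.3, 185.5], [272.5, 181.2]]
0.056 axle ends side [[296.7, 170.5], [304.0, 173.1], [300.1, 167.5], [297.9, 186.2]] top [[261.1, 185.2], [272.4, 180.9]]
0.06 axle ends side [[296.7, 169.6], [304.0, 172.2], [300.0, 166.6], [297.9, 185.3]] top [[261.0, 184.9], [272.3, 180.6]]
0.064 axle ends side [[296.6, 168.7], [303.9, 171.3], [300.0, 165.6], [297.8, 184.4]] top [[260.8, 184.6], [272.1, 180.2]]
0.068 axle ends side [[296.5, 167.8], [303.9, 170.3], [299.9, 164.7], [297.8, 183.6]] top [[260.6, 184.3], [272.0, 179.9]]
```

View pics/s3.png

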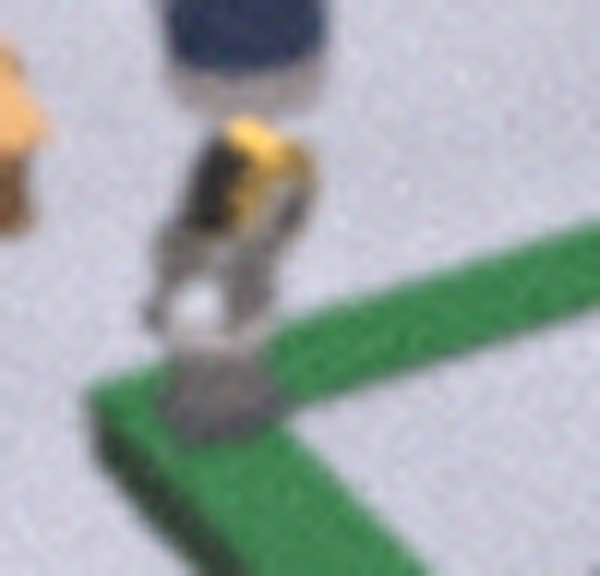

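The worn castor's stem axis is at about (0.544, 0.0945), heading 20°, head underside z about 0.062 (side picture row 184). That agrees with the socket bush at (0.543, 0.095). I'll write a small move planner and approach.

```bash
cat > plan.py <<'E'
from h import *
from scipy.spatial.transform import Rotation as Ro
import sys
def jawR(a):
    a=np.deg2rad(a);z=np.array([np.cos(a),np.sin(a),0]);x=np.array([0,0,-1.]);return np.c_[x,np.cross(z,x),z]
def cur():
    o=env.get_obs();return np.array(o['tool_pos']),Ro.from_euler('xyz',o['tool_rot'],degrees=True).as_matrix()
def plan(pos,ang,n,p0=None,R0=None):
    p,R=cur()
    if p0 is not None:p,R=p0,R0
    pos=np.array(pos,float);T=jawR(ang)
    rv=Ro.from_matrix(R.T@T).as_rotvec();st=(pos-p)/n
    rows=[]
    for i in range(n):
        s=np.round(R.T@((pos-p)/(n-i))/.04,3);w=Ro.from_matrix(R.T@T).as_rotvec(degrees=True)/(n-i)
        w=np.round(w/120,4)
        rows.append([s.tolist(),w.tolist()])
        p=p+R@(s*.04);R=R@Ro.from_rotvec(w*120,degrees=True).as_matrix()
    for r in rows:
        if max(map(abs,r[0]))>1 or np.linalg.norm(r[1])*120>8.59: print('TOO BIG')
    for i in range(0,n,10): print(str(rows[i:i+10]).replace(' ',''))
    return p,R
E
python3 -c "
from plan import *
plan([.5445,.0942,.2],110.3,18)"
```

```text
[[[0.031,-0.634,-0.47],[-0.0207,0.0,0.0]],[[0.031,-0.613,-0.497],[-0.0207,0.0,0.0]],[[0.031,-0.591,-0.523],[-0.0208,0.0,0.0]],[[0.031,-0.567,-0.548],[-0.0207,0.0,0.0]],[[0.031,-0.543,-0.572],[-0.0208,0.0,0.0]],[[0.032,-0.518,-0.596],[-0.0207,0.0,0.0]],[[0.031,-0.491,-0.617],[-0.0208,0.0,0.0]],[[0.032,-0.464,-0.638],[-0.0207,0.0,0.0]],[[0.031,-0.436,-0.658],[-0.0208,0.0,0.0]],[[0.032,-0.407,-0.676],[-0.0207,0.0,0.0]]]
[[[0.031,-0.377,-0.693],[-0.0208,0.0,0.0]],[[0.032,-0.346,-0.709],[-0.0207,0.0,0.0]],[[0.031,-0.315,-0.723],[-0.0208,0.0,0.0]],[[0.032,-0.284,-0.736],[-0.0207,0.0,0.0]],[[0.031,-0.251,-0.748],[-0.0208,0.0,0.0]],[[0.032,-0.219,-0.758],[-0.0207,0.0,0.0]],[[0.031,-0.186,-0.767],[-0.0208,0.0,0.0]],[[0.032,-0.151,-0.775],[-0.0207,0.0,0.0]]]
```

Request:
drive_tool([
  [[0.031, -0.634, -0.47], [-0.0207, 0, 0]],
  [[0.031, -0.613, -0.497], [-0.0207, 0, 0]],
  [[0.031, -0.591, -0.523], [-0.0208, 0, 0]],
  [[0.031, -0.567, -0.548], [-0.0207, 0, 0]],
  [[0.031, -0.543, -0.572], [-0.0208, 0, 0]],
  [[0.032, -0.518, -0.596], [-0.0207, 0, 0]],
  [[0.031, -0.491, -0.617], [-0.0208, 0, 0]],
  [[0.032, -0.464, -0.638], [-0.0207, 0, 0]],
  [[0.031, -0.436, -0.658], [-0.0208, 0, 0]],
  [[0.032, -0.407, -0.676], [-0.0207, 0, 0]],
], hand=1, squeeze=30)

```text
time_s: 1.9
tool_pos: [0.423, 0.3141, 0.2103]
tool_rot: [-47.0, 90.0, 43.4]
force: [-0.1, 0.0, 0.5]
grip_width: 0.0869
```

Request:
drive_tool([
  [[0.031, -0.377, -0.693], [-0.0208, 0, 0]],
  [[0.032, -0.346, -0.709], [-0.0207, 0, 0]],
  [[0.031, -0.315, -0.723], [-0.0208, 0, 0]],
  [[0.032, -0.284, -0.736], [-0.0207, 0, 0]],
  [[0.031, -0.251, -0.748], [-0.0208, 0, 0]],
  [[0.032, -0.219, -0.758], [-0.0207, 0, 0]],
  [[0.031, -0.186, -0.767], [-0.0208, 0, 0]],
  [[0.032, -0.151, -0.775], [-0.0207, 0, 0]],
  [[0, 0, 0], [0, 0, 0]],
  [[0, 0, 0], [0, 0, 0]],
])

```text
time_s: 2.9
tool_pos: [0.5445, 0.0937, 0.2]
tool_rot: [3.3, 90.0, 113.5]
force: [-0.3, 1.0, -1.4]
grip_width: 0.0868
```

```bash
python3 -c "
from plan import *
o=env.get_obs();print(o['time_s'],o['force'],cur())
plan([.5445,.0942,.075],110.3,7)"
```

```text
2.9 [-0.30676025  1.010956   -1.39783682] (array([0.54454506, 0.09368531, 0.19997041]), array([[-1.70119071e-04, -9.38675425e-01, -3.44801997e-01],
       [ 3.91784554e-04, -3.44802039e-01,  9.38675344e-01],
       [-9.99999909e-01,  2.45984804e-05,  4.26415935e-04]]))
[[[0.446,-0.0,0.002],[-0.0002,0.0,-0.0]],[[0.446,-0.001,0.002],[-0.0001,0.0,-0.0]],[[0.446,-0.0,0.001],[-0.0002,0.0,-0.0]],[[0.447,-0.001,0.002],[-0.0001,0.0001,-0.0]],[[0.446,-0.0,0.001],[-0.0002,0.0,-0.0]],[[0.447,-0.001,0.002],[-0.0001,0.0001,-0.0]],[[0.446,-0.0,0.002],[-0.0002,0.0,-0.0]]]
```

Request:
drive_tool([
  [[0.5, 0, 0], [0, 0, 0]],
  [[0.5, 0, 0], [0, 0, 0]],
  [[0.5, 0, 0], [0, 0, 0]],
  [[0.5, 0, 0], [0, 0, 0]],
  [[0.5, 0, 0], [0, 0, 0]],
  [[0.4, 0, 0], [0, 0, 0]],
  [[0.225, 0, 0.005], [0, 0, 0]],
  [[0, 0, 0], [0, 0, 0]],
])

```text
time_s: 3.7
tool_pos: [0.5431, 0.0955, 0.0738]
tool_rot: [73.0, 89.9, -176.6]
force: [-0.0, -0.3, 0.5]
grip_width: 0.0871
```

```bash
python3 - <<'E'
from plan import *
c=cam('top');d=cam('side');print(cur()[0],env.get_obs()['force'])
A=cv2.resize(c['frame'][150:220,235:305,::-1],None,fx=5.7,fy=5.7);B=cv2.resize(d['frame'][140:210,270:340,::-1],None,fx=5.7,fy=5.7)
cv2.imwrite('pics/g1.png',np.hstack([A,B]))
E
```

```text
[0.5446493  0.09523039 0.07559378] [ 0.79924378 -0.15044474  0.66830698]
```

View pics/g1.png

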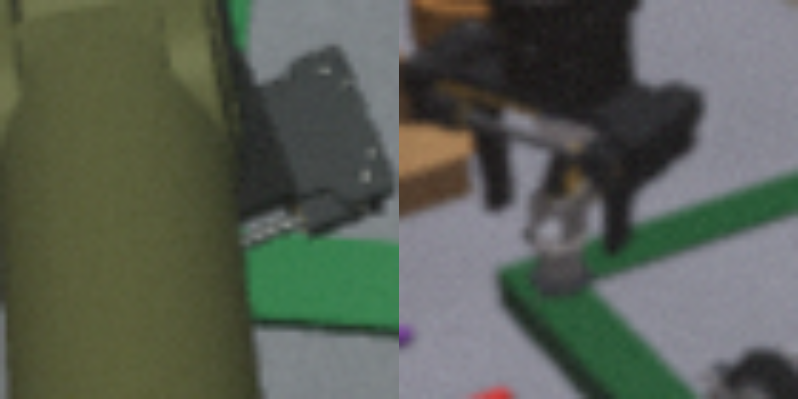

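The side view shows the castor centred between the two fingers, with the tips near the fork's foot. I'll close the gripper.

Request:
drive_tool([
  [[0, 0, 0], [0, 0, 0]],
  [[0, 0, 0], [0, 0, 0]],
  [[0, 0, 0], [0, 0, 0]],
  [[0, 0, 0], [0, 0, 0]],
  [[0, 0, 0], [0, 0, 0]],
  [[0, 0, 0], [0, 0, 0]],
], hand=-1, squeeze=40)

```text
time_s: 4.4
tool_pos: [0.5444, 0.0944, 0.075]
tool_rot: [-92.4, 90.0, 17.9]
force: [0.6, -0.3, -0.5]
grip_width: 0.0466
```

Request:
drive_tool([
  [[0, 0, 0], [0, 0, 0]],
  [[0, 0, 0], [0, 0, 0]],
  [[0, 0, 0], [0, 0, 0]],
  [[0, 0, 0], [0, 0, 0]],
  [[0, 0, 0], [0, 0, 0]],
])

```text
time_s: 4.9
tool_pos: [0.5437, 0.0964, 0.0751]
tool_rot: [5.3, 89.9, 115.6]
force: [-2.3, 4.6, 2.9]
grip_width: 0.03
```

The grip width is 30 mm, which is the fork. I'll pull straight up.

Request:
drive_tool([
  [[-0.15, 0, 0], [0, 0, 0]],
  [[-0.2, 0, 0], [0, 0, 0]],
  [[-0.2, 0, 0], [0, 0, 0]],
  [[-0.2, 0, 0], [0, 0, 0]],
  [[-0.25, 0, 0], [0, 0, 0]],
  [[-0.25, 0, 0], [0, 0, 0]],
  [[-0.25, 0, 0], [0, 0, 0]],
  [[-0.5, 0, 0], [0, 0, 0]],
  [[-0.5, 0, 0], [0, 0, 0]],
  [[-0.5, 0, 0], [0, 0, 0]],
])

```text
time_s: 5.9
tool_pos: [0.5446, 0.0933, 0.1965]
tool_rot: [-151.6, 89.9, -41.4]
force: [0.1, 0.2, -2.5]
grip_width: 0.0297
```

```bash
python3 - <<'E'
from plan import *
c=cam('top','t5.png');d=cam('side','s5.png');print(cur()[0],env.get_obs()['force'],env.get_obs()['grip_width'])
p,R=plan([.478,.365,.19],110.3,10)
E
```

```text
[0.5466863  0.09380334 0.19873207] [ 0.48930637  0.13822942 -3.30545419] 0.029808838398211364
[[[0.021,-0.073,0.696],[-0.0001,-0.0001,0.0003]],[[0.022,-0.073,0.695],[-0.0,-0.0001,0.0003]],[[0.022,-0.073,0.696],[-0.0001,-0.0,0.0003]],[[0.022,-0.074,0.695],[-0.0,-0.0001,0.0003]],[[0.022,-0.074,0.696],[-0.0001,-0.0,0.0003]],[[0.022,-0.074,0.695],[-0.0,-0.0001,0.0003]],[[0.022,-0.074,0.696],[-0.0001,-0.0,0.0003]],[[0.021,-0.074,0.695],[-0.0,-0.0001,0.0003]],[[0.022,-0.074,0.696],[-0.0001,-0.0,0.0004]],[[0.021,-0.074,0.695],[-0.0,-0.0001,0.0003]]]
```

View pics/s5.png

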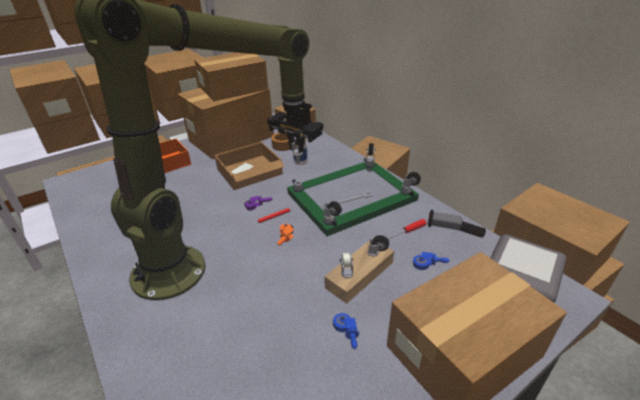

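The castor is out and in the fingers at about (298,150) in the side view, and the socket is empty. I'll carry it to the carton.

Request:
drive_tool([
  [[0.022, -0.074, 0.695], [0, 0, 0]],
  [[0.022, -0.074, 0.695], [0, 0, 0]],
  [[0.022, -0.074, 0.695], [0, 0, 0]],
  [[0.022, -0.074, 0.695], [0, 0, 0]],
  [[0.022, -0.074, 0.695], [0, 0, 0]],
  [[0.022, -0.074, 0.695], [0, 0, 0]],
  [[0.022, -0.074, 0.695], [0, 0, 0]],
  [[0.022, -0.074, 0.695], [0, 0, 0]],
  [[0.022, -0.074, 0.695], [0, 0, 0]],
  [[0.022, -0.074, 0.695], [0, 0, 0]],
])

```text
time_s: 7.0
tool_pos: [0.4754, 0.3656, 0.1852]
tool_rot: [138.2, 89.9, -111.6]
force: [-0.2, 0.1, -1.9]
grip_width: 0.0298
```

Request:
drive_tool([
  [[0, 0, 0], [0, 0, 0]],
  [[0.5, 0, 0], [0, 0, 0]],
  [[0.5, 0, 0], [0, 0, 0]],
  [[0.5, 0, 0], [0, 0, 0]],
  [[0.5, 0, 0], [0, 0, 0]],
  [[0.4, 0, 0], [0, 0, 0]],
  [[0.2, 0, 0], [0, 0, 0]],
  [[0.1, 0, 0], [0, 0, 0]],
  [[0, 0, 0], [0, 0, 0]],
])

```text
time_s: 7.9
tool_pos: [0.4758, 0.365, 0.0779]
tool_rot: [135.7, 90.0, -114.0]
force: [-0.3, 0.1, -2.3]
grip_width: 0.0296
```

```bash
python3 - <<'E'
from plan import *
c=cam('top','t6.png');d=cam('side','s6.png');print(cur()[0],env.get_obs()['force'],env.get_obs()['grip_width'])
crop(d,200,80,330,200,5,'s6c.png')
crop(c,245,165,305,215,8,'t6c.png')
E
```

```text
[0.47632364 0.36560687 0.07899986] [ 0.42930183 -0.19730613 -2.4524163 ] 0.029692034013592643
```

View pics/s6c.png

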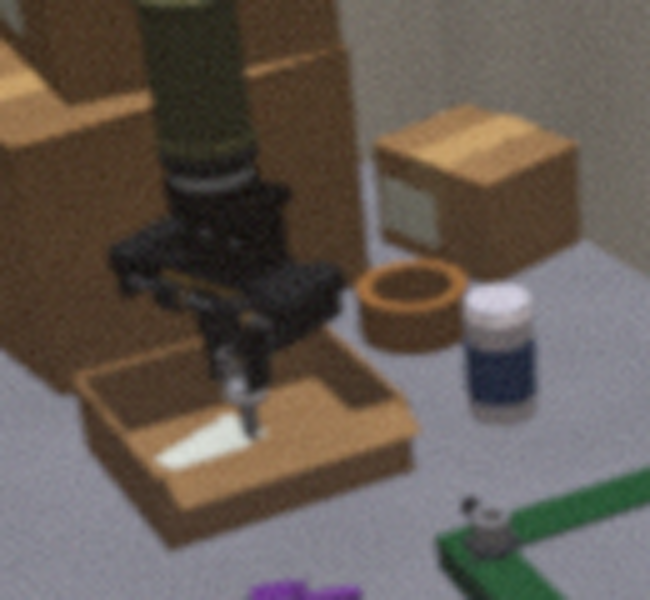

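View pics/t6c.png

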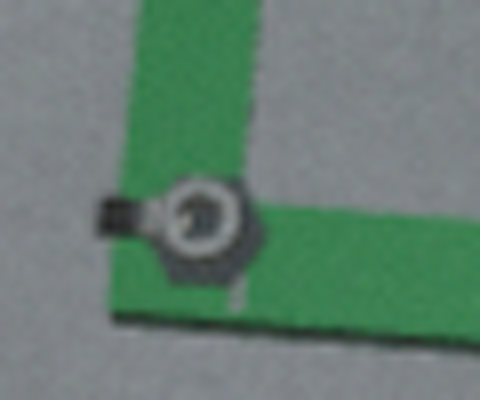

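The side crop shows the castor hanging inside the carton with its stem just above the floor. The top crop shows the empty socket's rim ring at about (269.9,191.9), with the knob to its left. I'll lower a little, release and back out.

Request:
drive_tool([
  [[0.2, 0, 0], [0, 0, 0]],
  [[0.1, 0, 0], [0, 0, 0]],
  [[0, 0, 0], [0, 0, 0]],
])

```text
time_s: 8.3
tool_pos: [0.4752, 0.365, 0.0654]
tool_rot: [111.4, 89.9, -138.3]
force: [-0.5, -0.3, -1.8]
grip_width: 0.0298
```

Request:
drive_tool([
  [[0, 0, 0], [0, 0, 0]],
  [[0, 0, 0], [0, 0, 0]],
  [[0, 0, 0], [0, 0, 0]],
  [[0, 0, 0], [0, 0, 0]],
  [[0, 0, 0], [0, 0, 0]],
  [[0, 0, 0], [0, 0, 0]],
  [[-0.4, 0, 0], [0, 0, 0]],
  [[-0.8, 0, 0], [0, 0, 0]],
  [[-0.9, 0, 0], [0, 0, 0]],
  [[-0.9, 0, 0], [0, 0, 0]],
], hand=1)

```text
time_s: 9.3
tool_pos: [0.4755, 0.3652, 0.1873]
tool_rot: [119.1, 90.0, -130.6]
force: [-0.3, 0.5, -0.7]
grip_width: 0.0863
```

```bash
python3 - <<'E'
from plan import *
c=cam('top','t7.png');d=cam('side','s7.png');print(cur()[0],env.get_obs()['force'],env.get_obs()['grip_width'])
A=cv2.resize(d['frame'][130:200,200:290,::-1],None,fx=4,fy=4)
B=cv2.resize(d['frame'][170:205,280:325,::-1],None,fx=8,fy=8,interpolation=cv2.INTER_CUBIC)
C=cv2.resize(c['frame'][170:205,250:295,::-1],None,fx=8,fy=8,interpolation=cv2.INTER_CUBIC)
cv2.imwrite('pics/s7c.png',np.vstack([np.hstack([A,B]),np.hstack([C,C*0])]))
# rim ring: bright grey blob
f=c['frame'].astype(int);b=f.mean(2);r=f.max(2)-f.min(2)
sub=b[180:204,255:285];print(sub.astype(int)[6:18,6:24])
p,R=plan([.5213,-.3529,.24],40,24)
E
```

```text
[0.47848737 0.36751417 0.1924796 ] [ 1.2906798   0.16653421 -0.0463972 ] 0.08702647812256903
[[ 90  84  89  88  88  85  87  88  93  95  91  85  86  89 110 133 131 132]
 [ 87  83  87  87  87  87  92 107 116 112 101  91  82  77  97 131 130 133]
 [ 85  84  85  88  90 103 123 135 128 129 133 124  95  79  92 129 134 134]
 [ 80  87  91  96 105 127 132 108  90  91 117 132 130 102  79 105 128 129]
 [ 56  79 112 129 115 133 103  65  67  69  69 105 137 116  73  83 105 112]
 [ 57  82 116 129 120 122  90  86  69  69  71  93 131 121  66  76  84  91]
 [ 61  85 111 119 123 129 121 127  70  73  72  95 133 122  72  71  82  87]
 [ 55  84 110 110 114 137 131 103  71  72  77 111 148 113  67  72  74  84]
 [ 62  73  87  87  97 135 127  85  86  89 102 124 124  92  64  72  75  82]
 [ 87  87  81  71  82 113 133 133 124 134 136 127 106  66  69  75  71  79]
 [ 86  87  87  78  73  80 105 121 127 124 117  88  64  69  70  73  78  88]
 [ 87  86  89  83  74  73  67  73  76  63  68  71  68  64  66  76  83  88]]
[[[-0.054,0.218,-0.719],[0.0244,0.0002,0.0001]],[[-0.054,0.181,-0.729],[0.0244,0.0002,0.0001]],[[-0.054,0.
[... 328 characters left out ...]
,-0.124,-0.741],[0.0244,0.0002,0.0001]]]
[[[-0.051,-0.162,-0.734],[0.0244,0.0002,0.0001]],[[-0.051,-0.199,-0.725],[0.0244,0.0002,0.0002]],[[-0.051,-0.236,-0.714],[0.0244,0.0002,0.0001]],[[-0.05,-0.272,-0.701],[0.0244,0.0002,0.0002]],[[-0.05,-0.307,-0.686],[0.0244,0.0002,0.0001]],[[-0.05,-0.342,-0.67],[0.0244,0.0002,0.0002]],[[-0.05,-0.375,-0.651],[0.0244,0.0002,0.0002]],[[-0.05,-0.408,-0.631],[0.0244,0.0002,0.0001]],[[-0.05,-0.44,-0.61],[0.0244,0.0002,0.0002]],[[-0.05,-0.47,-0.586],[0.0244,0.0002,0.0001]]]
[[[-0.049,-0.5,-0.561],[0.0244,0.0002,0.0002]],[[-0.05,-0.528,-0.535],[0.0244,0.0002,0.0001]],[[-0.049,-0.554,-0.508],[0.0245,0.0001,0.0002]],[[-0.05,-0.58,-0.479],[0.0244,0.0002,0.0001]]]
```

View pics/s7c.png

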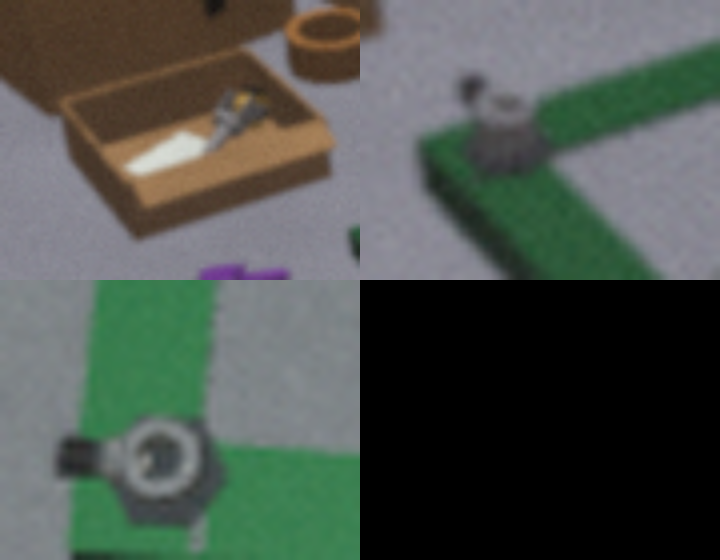

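The worn castor lies in the carton and the socket is clear. I'll triangulate the rim centre from both views, then head for the spare.

```bash
cat > rim.py <<'E'
from plan import *
def dark_centroid(c,box,u0,v0,rad,thr):
    g=cv2.GaussianBlur(cv2.cvtColor(c['frame'],cv2.COLOR_RGB2GRAY),(0,0),.5)
    return g
c=cam('top');d=cam('side')
# radial: brightest ring radius along rays from approx centre, subpixel
g=cv2.GaussianBlur(cv2.cvtColor(c['frame'],cv2.COLOR_RGB2GRAY).astype(np.float32),(0,0),.7)
cx,cy=269.7,191.9
for it in range(3):
    P=[]
    for a in np.deg2rad(np.arange(0,360,10)):
        if 140<np.rad2deg(a)<220: continue
        rr=np.arange(2,6,.05).astype(np.float32)
        v=cv2.remap(g,(cx+rr*np.cos(a)).astype(np.float32)[None],(cy+rr*np.sin(a)).astype(np.float32)[None],cv2.INTER_LINEAR)[0]
        r=rr[v.argmax()];P.append((cx+r*np.cos(a),cy+r*np.sin(a)))
    e=cv2.fitEllipse(np.array(P,np.float32));cx,cy=e[0]
print('top ellipse',e)
for z in(.05,.054,.058): print(z,onz(c,cx,cy,z))
gs=cv2.cvtColor(d['frame'],cv2.COLOR_RGB2GRAY);print(gs[178:196,288:310])
for p in((298.5,182.4),(298.5,182.9),(298.5,183.4)):print(p,tri(c,(cx,cy),d,p))
E
python3 rim.py
```

```text
top ellipse ((269.51092529296875, 191.47669982910156), (7.4772210121154785, 7.623657703399658), 125.4454116821289)
0.05 [0.54882275 0.09861531 0.05      ]
0.054 [0.5479428  0.09821089 0.054     ]
0.058 [0.54706285 0.09780647 0.058     ]
[[138 137 139 140 135 133 133 135 142 144 138 142 139 138 140 137 143 139
  143 139 138 138]
 [142 140 139 133 125  98  97 118 132 141 141 142 141 138 140 139 138 140
  136 130 134 120]
 [137 142 140 127  95  61  68  90 122 135 137 141 142 141 142 140 134 126
  113 110  98  84]
 [139 137 137 127  90  58  76 107 125 128 127 132 140 138 129 116 109  95
   88  83  78  76]
 [137 135 136 133 103  73  96 117 107 100  95 100 128 123 104  90  85  77
   73  73  70  71]
 [135 138 140 140 125 103 106 118 114  99  94  95 110 111  88  75  71  71
   72  68  69  73]
 [136 139 137 136 132 110  97 111 118 114 115 112 107  92  75  66  73  74
   75  74  71  66]
 [129 133 124 112 107  88  76  87  94  98  93  90  83  77  69  75  69  70
   70  70  75  70]
 [115 106  98  85  79  75  75  74  76  77  74  79  77  72  69  69  74  74
   72  67  73  64]
 [ 85  84  80  73  68  67 
[... 399 characters left out ...]
  62  70  78  96 115
  131 135 137 136]
 [ 61  39  45  46  64  66  68  62  64  65  64  65  66  71  71  71  80  99
  117 132 132 136]
 [ 76  43  42  45  58  67  69  68  75  73  73  71  74  76  67  74  74  83
   99 122 131 134]
 [102  65  46  44  49  55  64  71  74  74  73  70  75  71  72  71  71  71
   84 101 119 137]
 [128  98  58  42  43  46  57  65  66  73  68  74  72  77  73  76  74  69
   75  86 100 121]]
(298.5, 182.4) (array([0.54806221, 0.09736921, 0.05795919]), np.float64(0.0021422627490049846))
(298.5, 182.9) (array([0.54840578, 0.09772085, 0.05542656]), np.float64(0.0016799398897820515))
(298.5, 183.4) (array([0.54875004, 0.09807315, 0.05288798]), np.float64(0.0012164747053878633))
```

Request:
drive_tool([
  [[-0.054, 0.218, -0.719], [0.0244, 0, 0]],
  [[-0.054, 0.181, -0.729], [0.0244, 0, 0]],
  [[-0.054, 0.143, -0.738], [0.0244, 0, 0]],
  [[-0.053, 0.106, -0.744], [0.0244, 0, 0]],
  [[-0.053, 0.067, -0.748], [0.0244, 0, 0]],
  [[-0.053, 0.029, -0.751], [0.0244, 0, 0]],
  [[-0.052, -0.009, -0.752], [0.0244, 0, 0]],
  [[-0.052, -0.048, -0.75], [0.0244, 0, 0]],
  [[-0.052, -0.086, -0.747], [0.0244, 0, 0]],
  [[-0.052, -0.124, -0.741], [0.0244, 0, 0]],
])

```text
time_s: 10.5
tool_pos: [0.4939, 0.0628, 0.2076]
tool_rot: [-51.5, 90.0, 29.3]
force: [-0.5, 0.2, -0.2]
grip_width: 0.087
```

Request:
drive_tool([
  [[-0.051, -0.162, -0.734], [0.0244, 0, 0]],
  [[-0.051, -0.199, -0.725], [0.0244, 0, 0]],
  [[-0.051, -0.236, -0.714], [0.0244, 0, 0]],
  [[-0.05, -0.272, -0.701], [0.0244, 0, 0]],
  [[-0.05, -0.307, -0.686], [0.0244, 0, 0]],
  [[-0.05, -0.342, -0.67], [0.0244, 0, 0]],
  [[-0.05, -0.375, -0.651], [0.0244, 0, 0]],
  [[-0.05, -0.408, -0.631], [0.0244, 0, 0]],
  [[-0.05, -0.44, -0.61], [0.0244, 0, 0]],
  [[-0.05, -0.47, -0.586], [0.0244, 0, 0]],
])

```text
time_s: 11.5
tool_pos: [0.5112, -0.2373, 0.2277]
tool_rot: [-95.5, 90.0, -44.0]
force: [0.7, 0.4, 0.4]
grip_width: 0.0873
```

Request:
drive_tool([
  [[-0.049, -0.5, -0.561], [0.0244, 0, 0]],
  [[-0.05, -0.528, -0.535], [0.0244, 0, 0]],
  [[-0.049, -0.554, -0.508], [0.0244, 0, 0]],
  [[-0.05, -0.58, -0.479], [0.0244, 0, 0]],
  [[0, 0, 0], [0, 0, 0]],
  [[0, 0, 0], [0, 0, 0]],
])

```text
time_s: 12.1
tool_pos: [0.5179, -0.3564, 0.2351]
tool_rot: [153.5, 89.9, -166.7]
force: [0.3, 1.5, 0.3]
grip_width: 0.0873
```

```bash
python3 - <<'E'
from plan import *
o=env.get_obs();print(o['time_s'],cur()[0],o['qpos'])
plan([.5213,-.3529,.062],40,7)
E
```

```text
12.1 [ 0.51789413 -0.35635754  0.23511479] [ -1.27215667  18.40575718  42.18537637  86.6993539  -12.40335412
  79.72094776  81.54182   ]
[[[0.618,0.001,0.018],[-0.0002,-0.0001,-0.0]],[[0.618,0.002,0.018],[-0.0002,-0.0,-0.0]],[[0.618,0.001,0.017],[-0.0001,-0.0001,-0.0]],[[0.618,0.001,0.017],[-0.0002,-0.0,-0.0]],[[0.619,0.002,0.018],[-0.0001,-0.0001,-0.0001]],[[0.618,0.002,0.017],[-0.0002,-0.0,-0.0]],[[0.619,0.001,0.018],[-0.0001,-0.0001,-0.0001]]]
```

The rim centre comes out at about (0.548, 0.098), z about 0.055, residual 1.5 mm. That height lies within the stated 50–58 mm. I'll average the noisy pose reading above the spare before going down.

```bash
cat >> plan.py <<'E'
def avg(n=6):
    P=[];F=[]
    for i in range(n):
        env.read_camera('side');o=env.get_obs();P.append(o['tool_pos']);F.append(o['force'])
    return np.mean(P,0),np.std(P,0),np.mean(F,0)
E
python3 - <<'E'
from plan import *
m,s,f=avg(5);print(m,s,f);_,R=cur();print(R.round(3))
print(R.T@(np.array([.5213,-.3529,.062])-m)/.04)
c=cam('top','t8.png')
E
```

```text
[ 0.51903593 -0.35401584  0.23519973] [0.00029186 0.00050503 0.00011248] [-0.42562872  0.39722973 -0.09688899]
[[ 0.    -0.645  0.765]
 [ 0.001  0.765  0.645]
 [-1.     0.     0.001]]
[ 4.33003527 -0.01722368  0.05764011]
```

View pics/t8.png

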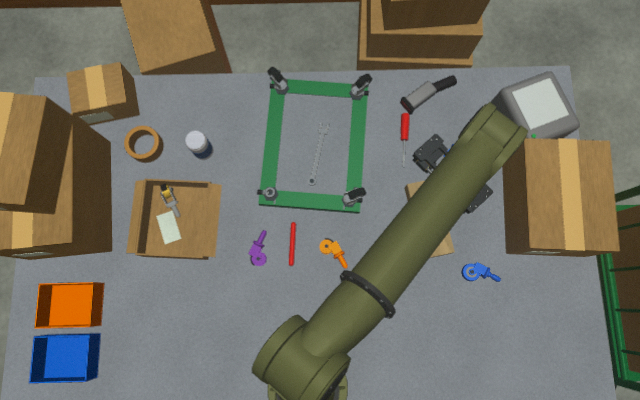

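The worn castor lies in the carton at (168,195), and the arm hangs over the spare. Going down to it.

Request:
drive_tool([
  [[0.7, 0, 0.029], [0, 0, 0]],
  [[0.7, 0, 0.029], [0, 0, 0]],
  [[0.7, -0.017, 0], [0, 0, 0]],
  [[0.7, 0, 0], [0, 0, 0]],
  [[0.6, 0, 0], [0, 0, 0]],
  [[0.5, 0, 0], [0, 0, 0]],
  [[0.3, 0, 0], [0, 0, 0]],
  [[0.13, 0, 0], [0, 0, 0]],
  [[0, 0, 0], [0, 0, 0]],
  [[0, 0, 0], [0, 0, 0]],
])

```text
time_s: 13.4
tool_pos: [0.5218, -0.3543, 0.0632]
tool_rot: [-65.4, 89.9, -25.3]
force: [0.4, -0.3, -0.6]
grip_width: 0.087
```

```bash
python3 - <<'E'
from plan import *
print(avg(3));d=cam('side');crop(d,310,190,430,290,6,'s9.png')
E
```

```text
(array([ 0.52181059, -0.35436519,  0.06333841]), array([4.76376359e-05, 2.82119145e-05, 5.26018878e-05]), array([-0.17639087, -0.33716678,  0.16727011]))
```

View pics/s9.png

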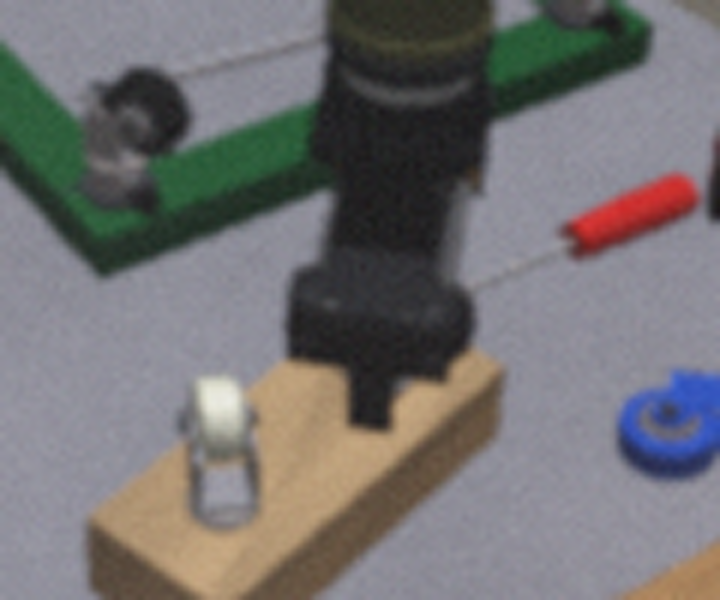

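The fingers straddle the spare and stay clear of the white-wheeled castor. I'll close with a firm grip, since pushing in takes up to about 16 N.

Request:
drive_tool([
  [[0, 0, 0], [0, 0, 0]],
  [[0, 0, 0], [0, 0, 0]],
  [[0, 0, 0], [0, 0, 0]],
  [[0, 0, 0], [0, 0, 0]],
  [[0, 0, 0], [0, 0, 0]],
  [[0, 0, 0], [0, 0, 0]],
  [[0, 0, 0], [0, 0, 0]],
  [[0, 0, 0], [0, 0, 0]],
  [[0, 0, 0], [0, 0, 0]],
  [[0, 0, 0], [0, 0, 0]],
], hand=-1, squeeze=55)

```text
time_s: 14.6
tool_pos: [0.5212, -0.3538, 0.0621]
tool_rot: [-9.6, 90.0, 30.4]
force: [0.5, 0.6, -1.2]
grip_width: 0.0295
```

```bash
python3 - <<'E'
from plan import *
print(avg(4),env.get_obs()['grip_width'],cur()[1].round(3))
E
```

```text
(array([ 0.52127168, -0.35379968,  0.06216479]), array([7.20645734e-06, 2.48817753e-05, 1.09400199e-05]), array([ 0.37004836,  0.12672899, -0.02504468])) 0.029578406437593643 [[ 0.    -0.643  0.766]
 [ 0.     0.766  0.643]
 [-1.    -0.     0.   ]]
```

Request:
drive_tool([
  [[-0.15, 0, 0], [0, 0, 0]],
  [[-0.4, 0, 0], [0, 0, 0]],
  [[-0.7, 0, 0], [0, 0, 0]],
  [[-0.8, 0, 0], [0, 0, 0]],
  [[-0.8, 0, 0], [0, 0, 0]],
  [[-0.8, 0, 0], [0, 0, 0]],
  [[-0.6, 0, 0], [0, 0, 0]],
  [[0, 0, 0], [0, 0, 0]],
  [[0, 0, 0], [0, 0, 0]],
])

```text
time_s: 15.7
tool_pos: [0.5208, -0.3541, 0.2328]
tool_rot: [-45.9, 90.0, -5.9]
force: [-0.9, 0.9, -2.2]
grip_width: 0.0296
```

```bash
python3 - <<'E'
from plan import *
print(avg(3),env.get_obs()['grip_width'],env.get_obs()['time_s'])
d=cam('side');crop(d,310,140,430,240,6,'s10.png')
plan([.5475,.0975,.225],40,15)
E
```

```text
(array([ 0.52035785, -0.35337344,  0.23095612]), array([7.10902101e-05, 1.34220337e-04, 3.95320291e-04]), array([ 0.02740248,  0.06332012, -2.40204889])) 0.029337112324955145 15.85
[[[0.01,0.546,0.518],[0.0,-0.0,-0.0001]],[[0.01,0.546,0.518],[0.0,-0.0,-0.0001]],[[0.01,0.546,0.518],[0.0,-0.0,-0.0001]],[[0.01,0.546,0.518],[0.0,-0.0,-0.0001]],[[0.01,0.546,0.518],[0.0,-0.0,-0.0001]],[[0.01,0.546,0.518],[0.0,-0.0001,-0.0001]],[[0.009,0.546,0.518],[0.0,-0.0,-0.0001]],[[0.009,0.546,0.518],[0.0,-0.0001,-0.0001]],[[0.009,0.547,0.518],[0.0,-0.0,-0.0001]],[[0.009,0.546,0.518],[0.0,-0.0001,-0.0001]]]
[[[0.01,0.547,0.517],[0.0,-0.0,-0.0001]],[[0.009,0.546,0.518],[0.0001,-0.0001,-0.0]],[[0.009,0.547,0.517],[0.0,-0.0,-0.0001]],[[0.01,0.547,0.517],[0.0001,-0.0001,-0.0]],[[0.009,0.546,0.518],[0.0,-0.0,-0.0001]]]
```

View pics/s10.png

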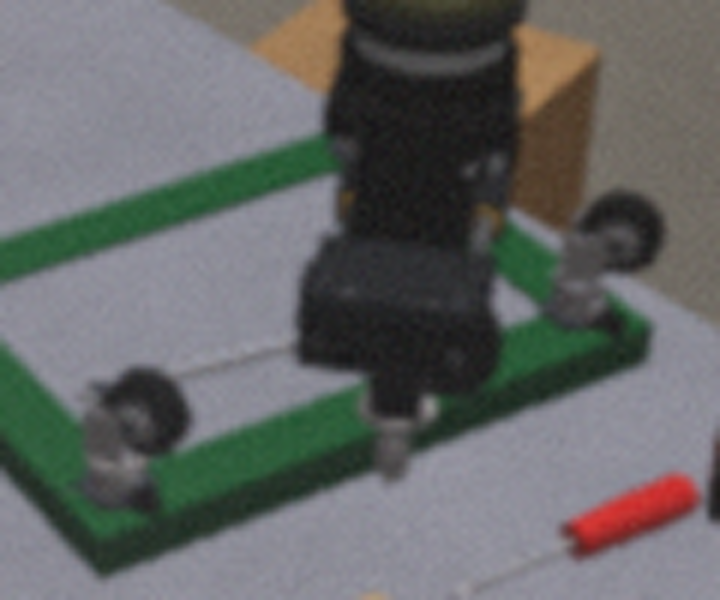

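The spare is held with its stem hanging vertically, tip at about (375,219) in the side view. I'll carry it over the socket.

Request:
drive_tool([
  [[0.01, 0.546, 0.518], [0, 0, 0]],
  [[0.01, 0.546, 0.518], [0, 0, 0]],
  [[0.01, 0.546, 0.518], [0, 0, 0]],
  [[0.01, 0.546, 0.518], [0, 0, 0]],
  [[0.01, 0.546, 0.518], [0, 0, 0]],
  [[0.01, 0.546, 0.518], [0, 0, 0]],
  [[0.01, 0.546, 0.518], [0, 0, 0]],
  [[0.01, 0.546, 0.518], [0, 0, 0]],
  [[0.01, 0.546, 0.518], [0, 0, 0]],
  [[0.01, 0.546, 0.518], [0, 0, 0]],
])

```text
time_s: 16.9
tool_pos: [0.5386, -0.0522, 0.2272]
tool_rot: [143.9, 89.9, -176.1]
force: [-0.0, 0.5, -2.2]
grip_width: 0.0298
```

Request:
drive_tool([
  [[0.01, 0.547, 0.517], [0, 0, 0]],
  [[0.01, 0.546, 0.518], [0, 0, 0]],
  [[0.01, 0.547, 0.517], [0, 0, 0]],
  [[0.01, 0.547, 0.517], [0, 0, 0]],
  [[0.01, 0.546, 0.518], [0, 0, 0]],
  [[0.5, 0, 0], [0, 0, 0]],
  [[0.5, 0, 0], [0, 0, 0]],
  [[0.5, 0, 0], [0, 0, 0]],
  [[0.25, 0, 0], [0, 0, 0]],
  [[0, 0, 0], [0, 0, 0]],
])

```text
time_s: 17.9
tool_pos: [0.5467, 0.0964, 0.154]
tool_rot: [159.8, 89.8, -160.2]
force: [-0.4, -0.2, -0.8]
grip_width: 0.0297
```

```bash
python3 - <<'E'
from plan import *
m,s,f=avg(4);print(m,s,f,env.get_obs()['grip_width'],env.get_obs()['time_s']);print(cur()[1].round(4))
d=cam('side');crop(d,275,125,325,200,8,'s11.png');c=cam('top','t11.png')
print('pred stem top/tip',proj(d,[m-[0,0,.0122],m-[0,0,.0522]]))
print('socket rim pts',proj(d,[[.548,.098,.055],[.5475,.0975,.055]]))
E
```

```text
[0.54851016 0.09678452 0.1565643 ] [0.00051154 0.00012671 0.00069554] [ 0.31364919 -0.11569186 -1.9098781 ] 0.02939372373145701 18.1
[[ 1.900e-03 -6.430e-01  7.659e-01]
 [ 6.000e-04  7.659e-01  6.430e-01]
 [-1.000e+00 -7.000e-04  1.800e-03]]
pred stem top/tip [[297.18770131 162.84110697]
 [297.76386632 172.10731978]]
socket rim pts [[298.16240127 183.05068563]
 [298.12489304 183.15234144]]
```

View pics/s11.png

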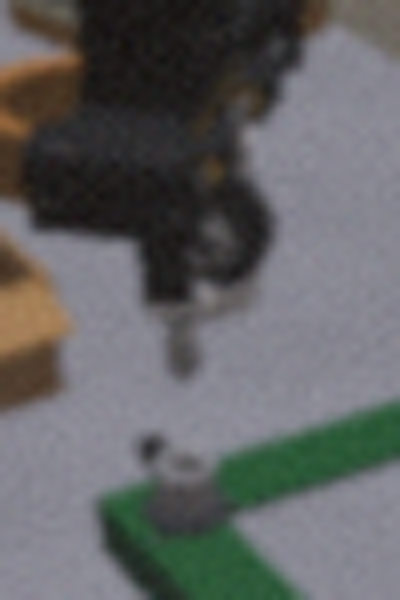

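View pics/t11.png

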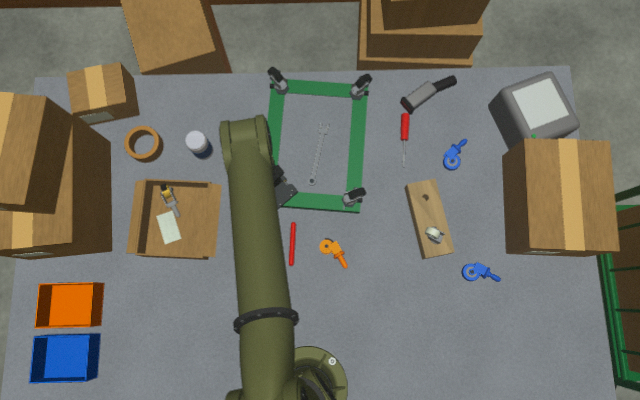

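In the side view the stem (column 297.8) hangs over the rim hole (298.1,183), the top camera agrees, and the spare's hole in the block is empty. I'll correct about 1 mm and come down to just above the rim.

```bash
python3 - <<'E'
from plan import *
m,s,f=avg(3);print(m,s,f);R=cur()[1]
print(R.T@(np.array([.5475,.0975,.115])-m)/.04, Ro.from_matrix(R.T@jawR(40)).as_rotvec(degrees=True)/120)
E
```

```text
[0.54866692 0.09694077 0.15692642] [1.02959732e-04 1.98503369e-05 1.38457626e-04] [-0.04029975 -0.4392775  -1.77416256]
[ 1.0481366   0.02977006 -0.01449708] [0.00022664 0.00052385 0.00013742]
```

Request:
drive_tool([
  [[0.3, 0.03, -0.015], [0, 0, 0]],
  [[0.3, 0, 0], [0, 0, 0]],
  [[0.3, 0, 0], [0, 0, 0]],
  [[0.15, 0, 0], [0, 0, 0]],
  [[0, 0, 0], [0, 0, 0]],
  [[0, 0, 0], [0, 0, 0]],
  [[0, 0, 0], [0, 0, 0]],
])

```text
time_s: 19.05
tool_pos: [0.5475, 0.0974, 0.1147]
tool_rot: [-24.9, 89.9, 15.2]
force: [0.1, 0.4, -1.5]
grip_width: 0.0295
```

```bash
python3 - <<'E'
from plan import *
m,s,f=avg(4);print(m,s,f);R=cur()[1]
d=cam('side');crop(d,275,140,325,200,10,'s12.png')
print(R.T@(np.array([.5475,.0975,.115])-m)/.04)
E
```

```text
[0.54741639 0.09747671 0.11471201] [8.12327994e-05 2.73271261e-05 5.67834765e-05] [-0.06763459 -0.01853562 -2.16978323]
[-0.00719779 -0.0009002   0.00198135]
```

View pics/s12.png

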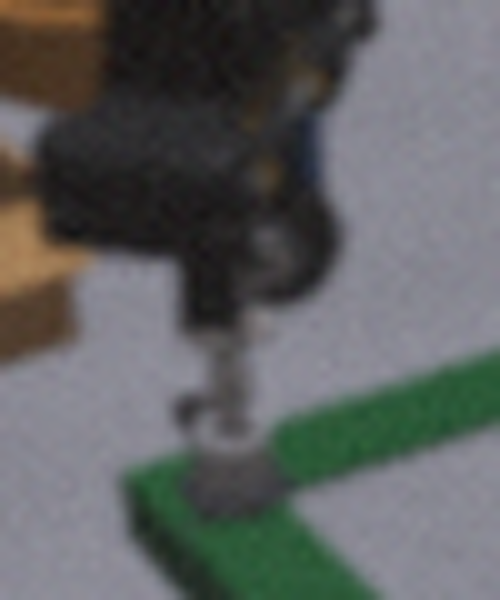

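The stem tip stands right over the hole at about (298,182). I'll lower it in small steps and read the force.

Request:
drive_tool([
  [[0.05, 0, 0], [0, 0, 0]],
  [[0.05, 0, 0], [0, 0, 0]],
  [[0.05, 0, 0], [0, 0, 0]],
  [[0.05, 0, 0], [0, 0, 0]],
  [[0, 0, 0], [0, 0, 0]],
])

```text
time_s: 19.8
tool_pos: [0.5467, 0.0973, 0.1057]
tool_rot: [159.1, 90.0, -160.9]
force: [0.6, 0.1, -3.3]
grip_width: 0.0294
```

Request:
drive_tool([
  [[0.05, 0, 0], [0, 0, 0]],
  [[0.05, 0, 0], [0, 0, 0]],
  [[0, 0, 0], [0, 0, 0]],
])

```text
time_s: 20.1
tool_pos: [0.5468, 0.0974, 0.1018]
tool_rot: [155.5, 90.0, -164.4]
force: [0.6, 0.3, -2.0]
grip_width: 0.0299
```

Request:
drive_tool([
  [[0.05, 0, 0], [0, 0, 0]],
  [[0.05, 0, 0], [0, 0, 0]],
  [[0, 0, 0], [0, 0, 0]],
])

```text
time_s: 20.4
tool_pos: [0.5468, 0.0973, 0.0978]
tool_rot: [156.0, 90.0, -164.0]
force: [0.3, -0.1, -2.4]
grip_width: 0.0294
```

There is no side force with the tip already below the rim, so the stem is in the bore. I'll continue onto the plunger.

Request:
drive_tool([
  [[0.05, 0, 0], [0, 0, 0]],
  [[0.05, 0, 0], [0, 0, 0]],
  [[0, 0, 0], [0, 0, 0]],
])

```text
time_s: 20.7
tool_pos: [0.5473, 0.0971, 0.0944]
tool_rot: [-46.1, 90.0, -6.1]
force: [-0.1, -1.0, 0.2]
grip_width: 0.0296
```

Request:
drive_tool([
  [[0.05, 0, 0], [0, 0, 0]],
  [[0.05, 0, 0], [0, 0, 0]],
  [[0, 0, 0], [0, 0, 0]],
])

```text
time_s: 21.0
tool_pos: [0.5472, 0.0972, 0.0901]
tool_rot: [-56.0, 90.0, -16.0]
force: [-0.5, -1.3, 2.3]
grip_width: 0.0294
```

Request:
drive_tool([
  [[0.05, 0, 0], [0, 0, 0]],
  [[0.05, 0, 0], [0, 0, 0]],
  [[0, 0, 0], [0, 0, 0]],
])

```text
time_s: 21.3
tool_pos: [0.5471, 0.0972, 0.0858]
tool_rot: [-68.4, 90.0, -28.4]
force: [1.5, -1.3, -1.8]
grip_width: 0.0296
```

Request:
drive_tool([
  [[0.05, 0, 0], [0, 0, 0]],
  [[0.05, 0, 0], [0, 0, 0]],
  [[0, 0, 0], [0, 0, 0]],
])

```text
time_s: 21.6
tool_pos: [0.5472, 0.0972, 0.0817]
tool_rot: [-64.6, 90.0, -24.6]
force: [0.8, -2.0, -2.4]
grip_width: 0.0295
```

```bash
python3 - <<'E'
from plan import *
m,s,f=avg(4);print(m,s,f,env.get_obs()['grip_width'],env.get_obs()['wrist_torque'])
d=cam('side');crop(d,275,140,325,200,10,'s13.png')
E
```

```text
[0.54712301 0.09722876 0.08160043] [2.39439089e-05 1.00936488e-05 5.09112975e-06] [ 2.11478122 -1.52711519 -2.88046288] 0.029387680076691163 [-0.5506966  -0.59389455 -0.02414028]
```

View pics/s13.png

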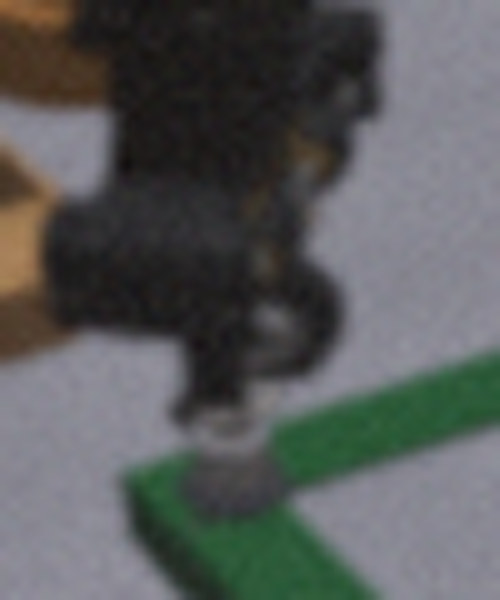

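The stem is well into the bore, with only small side forces. I'll continue down.

Request:
drive_tool([
  [[0.05, 0, 0], [0, 0, 0]],
  [[0.05, 0, 0], [0, 0, 0]],
])

```text
time_s: 22.05
tool_pos: [0.5473, 0.0972, 0.0788]
tool_rot: [-22.4, 90.0, 17.7]
force: [-0.6, -2.9, 4.9]
grip_width: 0.0295
```

Request:
drive_tool([
  [[0.05, 0, 0], [0, 0, 0]],
  [[0.05, 0, 0], [0, 0, 0]],
])

```text
time_s: 22.25
tool_pos: [0.5471, 0.0972, 0.074]
tool_rot: [-45.1, 90.0, -5.1]
force: [0.7, -2.7, -0.1]
grip_width: 0.0294
```

Request:
drive_tool([
  [[0.05, 0, 0], [0, 0, 0]],
])

```text
time_s: 22.35
tool_pos: [0.5468, 0.0973, 0.0716]
tool_rot: [167.7, 90.0, -152.3]
force: [0.8, -2.8, 1.1]
grip_width: 0.0297
```

Request:
drive_tool([
  [[0.04, 0, 0], [0, 0, 0]],
])

```text
time_s: 22.45
tool_pos: [0.5467, 0.0974, 0.0701]
tool_rot: [151.8, 90.0, -168.2]
force: [0.4, -2.6, 1.4]
grip_width: 0.0295
```

Request:
drive_tool([
  [[0.025, 0, 0], [0, 0, 0]],
  [[0.025, 0, 0], [0, 0, 0]],
])

```text
time_s: 22.65
tool_pos: [0.5468, 0.0974, 0.0699]
tool_rot: [117.2, 89.9, 157.3]
force: [-5.2, -3.6, 16.6]
grip_width: 0.0298
```

Request:
drive_tool([
  [[0.025, 0, 0], [0, 0, 0]],
])

```text
time_s: 22.75
tool_pos: [0.5468, 0.0973, 0.0698]
tool_rot: [106.4, 89.9, 146.4]
force: [-8.1, -3.5, 23.4]
grip_width: 0.0294
```

Request:
drive_tool([
  [[0.025, 0, 0], [0, 0, 0]],
])

```text
time_s: 22.85
tool_pos: [0.5469, 0.0973, 0.0698]
tool_rot: [98.3, 89.9, 138.3]
force: [-10.6, -5.1, 29.5]
grip_width: 0.0299
```

```bash
python3 - <<'E'
from plan import *
m,s,f=avg(3);print(m,s,f,env.get_obs()['grip_width'],env.get_obs()['wrist_torque'])
d=cam('side');crop(d,275,140,325,200,10,'s14.png')
E
```

```text
[0.54685819 0.09733311 0.06982935] [5.98409972e-06 8.44261169e-06 5.00224476e-06] [-8.8285434  -4.55335286 23.70490873] 0.02938384164788074 [-1.10464347  2.10317032  0.02671146]
```

View pics/s14.png

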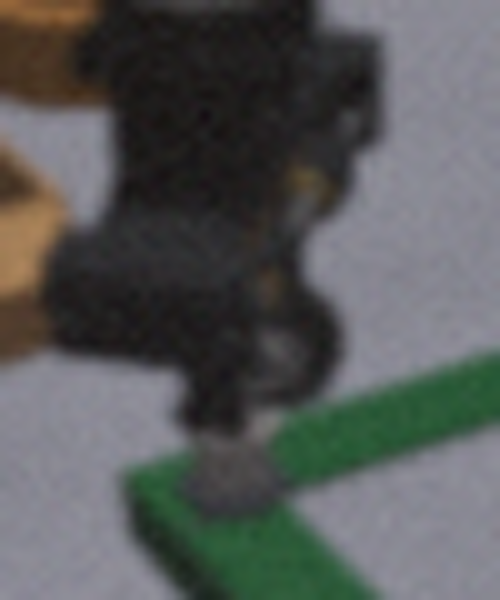

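There is a hard stop at TCP z 0.0698, which puts the head at about 0.0577. That is within the 50–58 mm rim range, and the reading was 29.5 N, settling to 24 N. The side crop shows no gap between head and bush. I'll unload in steps.

Request:
drive_tool([
  [[-0.04, 0, 0], [0, 0, 0]],
  [[-0.02, 0, 0], [0, 0, 0]],
  [[0, 0, 0], [0, 0, 0]],
])

```text
time_s: 23.35
tool_pos: [0.5468, 0.0973, 0.0699]
tool_rot: [104.7, 90.0, 144.7]
force: [-2.6, -2.5, 8.2]
grip_width: 0.0296
```

```bash
python3 - <<'E'
from plan import *
m,s,f=avg(4);print(m,s,f,env.get_obs()['wrist_torque'],env.get_obs()['time_s'])
E
```

```text
[0.54677803 0.09734566 0.06989699] [4.05236048e-06 4.65606930e-06 4.39063063e-06] [-2.99420337 -3.05144273  8.86951284] [-0.85874487  0.59463862 -0.0353665 ] 23.55
```

Request:
drive_tool([
  [[-0.02, 0, 0], [0, 0, 0]],
  [[0, 0, 0], [0, 0, 0]],
])

```text
time_s: 23.75
tool_pos: [0.5468, 0.0973, 0.0699]
tool_rot: [135.6, 90.0, 175.6]
force: [-1.7, -3.1, 4.2]
grip_width: 0.0297
```

Request:
drive_tool([
  [[0, 0, 0], [0, 0, 0]],
  [[0, 0, 0], [0, 0, 0]],
  [[0, 0, 0], [0, 0, 0]],
  [[0, 0, 0], [0, 0, 0]],
  [[0, 0, 0], [0, 0, 0]],
  [[0, 0, 0], [0, 0, 0]],
  [[0, 0, 0], [0, 0, 0]],
  [[0, 0, 0], [0, 0, 0]],
], hand=1)

```text
time_s: 24.55
tool_pos: [0.547, 0.0974, 0.0698]
tool_rot: [0.3, 90.0, 40.3]
force: [-0.8, -0.8, 0.2]
grip_width: 0.0835
```

```bash
python3 - <<'E'
from plan import *
m,s,f=avg(3);print(m,s,f,env.get_obs()['grip_width'])
E
```

```text
[0.54703324 0.09740537 0.06979593] [2.30217198e-05 2.08692081e-05 2.46056447e-05] [-0.0768683  -0.08015594  0.3983604 ] 0.08634712443170921
```

Released. I'll rise straight up and swing aside to look.

Request:
drive_tool([
  [[-0.2, 0, 0], [0, 0, 0]],
  [[-0.5, 0, 0], [0, 0, 0]],
  [[-0.8, 0, 0], [0, 0, 0]],
  [[-0.9, 0, 0], [0, 0, 0]],
  [[-0.9, 0, 0], [0, 0, 0]],
  [[-0.6, 0, 0], [0, 0, 0]],
  [[0, 0, 0], [0, 0, 0]],
])

```text
time_s: 25.4
tool_pos: [0.5494, 0.0977, 0.2307]
tool_rot: [-19.9, 89.5, 20.1]
force: [0.8, -0.3, -0.7]
grip_width: 0.0872
```

```bash
python3 - <<'E'
from plan import *
print(cur()[0])
plan([.46,.37,.23],40,10)
E
```

```text
[0.54940925 0.09771682 0.23071114]
[[[0.002,0.665,0.266],[0.0,0.0004,0.0001]],[[0.002,0.665,0.267],[0.0,0.0004,0.0001]],[[0.002,0.665,0.266],[0.0,0.0004,0.0001]],[[0.002,0.665,0.267],[0.0,0.0004,0.0002]],[[0.002,0.665,0.266],[0.0,0.0004,0.0001]],[[0.002,0.665,0.267],[0.0,0.0003,0.0002]],[[0.002,0.665,0.266],[0.0,0.0004,0.0001]],[[0.001,0.665,0.267],[0.0,0.0003,0.0002]],[[0.002,0.665,0.266],[0.0001,0.0004,0.0001]],[[0.001,0.666,0.267],[0.0,0.0003,0.0002]]]
```

Request:
drive_tool([
  [[0.002, 0.665, 0.266], [0, 0, 0]],
  [[0.002, 0.665, 0.266], [0, 0, 0]],
  [[0.002, 0.665, 0.266], [0, 0, 0]],
  [[0.002, 0.665, 0.266], [0, 0, 0]],
  [[0.002, 0.665, 0.266], [0, 0, 0]],
  [[0.002, 0.665, 0.266], [0, 0, 0]],
  [[0.002, 0.665, 0.266], [0, 0, 0]],
  [[0.002, 0.665, 0.266], [0, 0, 0]],
  [[0, 0.665, 0.266], [0, 0, 0]],
  [[0, 0, 0], [0, 0, 0]],
])

```text
time_s: 26.4
tool_pos: [0.4631, 0.3471, 0.2241]
tool_rot: [113.6, 89.8, 154.0]
force: [-0.9, 1.1, -0.7]
grip_width: 0.0868
```

```bash
python3 - <<'E'
from plan import *
c=cam('top','t15.png');d=cam('side','s15.png')
A=cv2.resize(c['frame'][160:210,245:295,::-1],None,fx=8,fy=8,interpolation=cv2.INTER_CUBIC);B=cv2.resize(d['frame'][155:205,275:325,::-1],None,fx=8,fy=8,interpolation=cv2.INTER_CUBIC)
im=np.hstack([A,B]);cv2.imwrite('pics/f.png',cv2.convertScaleAbs(im,alpha=1.4))
S=np.array([.548,.098]);k=np.array([-.52,-.854])
u=np.array([.643,-.766])
for zr in(.052,.0577,.064): print(zr,proj(d,[[*(S+k*.015),zr],[*(S+.02*u),zr+.067],[*(S+.02*u),zr+.042],[*(S+.02*u),zr+.017]]).round(1).tolist(), proj(c,[[*(S+.02*u),zr+.067]]).round(1).tolist())
E
```

```text
0.052 [[298.3, 185.9], [302.4, 169.3], [302.7, 175.0], [303.0, 180.6]] [[272.7, 181.8]]
0.0577 [[298.3, 184.6], [302.4, 167.9], [302.7, 173.7], [303.0, 179.3]] [[272.5, 181.4]]
0.064 [[298.2, 183.2], [302.3, 166.5], [302.6, 172.2], [302.9, 177.9]] [[272.3, 180.8]]
```

View pics/f.png

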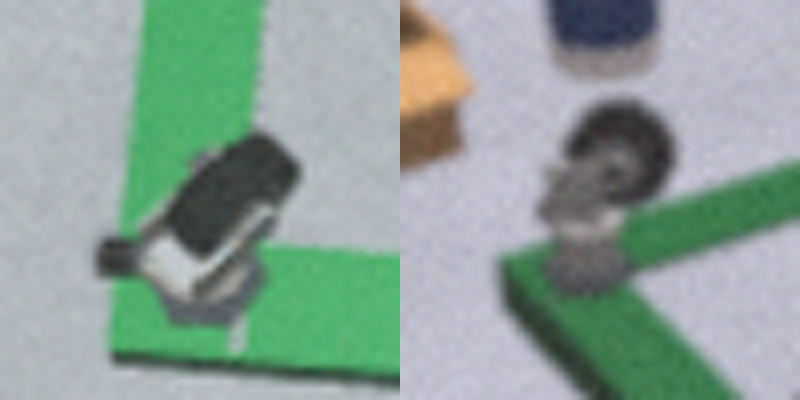

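View pics/s15.png

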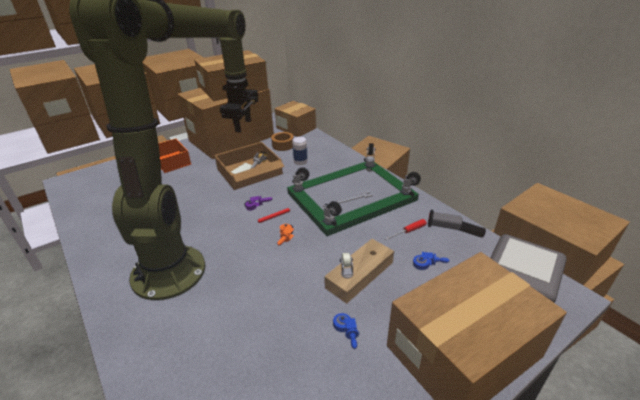

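View pics/t15.png

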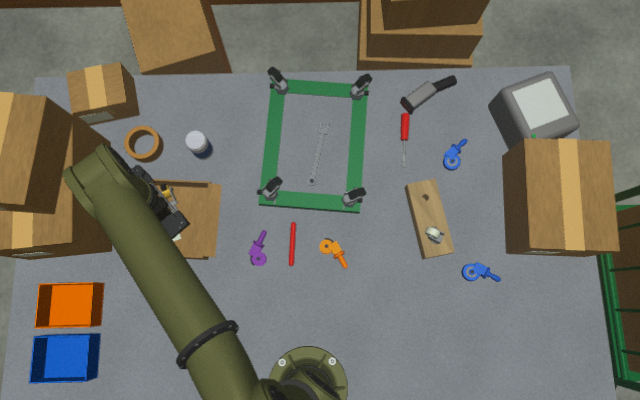

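The castor sits in the left socket. Its wheel centre is at about (302.5,173.8) in the side view, where a head at z 0.0577 predicts (302.7,173.7). The worn castor is in the carton, and the wrench, can, screwdriver, marker and white-wheeled castor haven't moved. Handing in.

```bash
python3 -c "
from h import *
print(env.get_obs()['time_s'],env.get_obs()['force']);print(env.sign_off())"
```

```text
26.5 [ 0.1060702  -0.42753239 -0.79393023]
the job is handed in; nothing more can be done
None
```

I pulled the worn castor straight up out of the left (+y) near socket and put it in the cardboard box. I then pushed the dark-tyred spare from the block into that socket until it met a hard stop. The job was handed in at about 26.5 s.

**Seating:** The stop came with the head at z ≈ 0.0577 m, within the stated 50–58 mm rim range. The head did not move (TCP z steady at 0.0698–0.0699 m) as the force reading rose to 29.5 N. That reading includes about -2 N of castor weight, so the true press on the rim may have briefly been about 31–32 N. It settled to about 24 N before I unloaded and released.

**Last pictures:** The wheel centre is within 0.3 px of where a head at that height should put it in the side view. The worn castor lies in the box. The good and white-wheeled castors, wrench, can, screwdriver and marker look unmoved. The gripper is clear of everything.

**What disagreed or was not confirmed:**
- The rim height from the cameras alone came out at 53–58 mm, so it is less certain than the feel of the stop.
- Readings while pushing past the plunger were lower than the 7–11 N expected, about 3–7 N after allowing for the weight.
- The plunger snapping into the groove was not seen directly. I infer it from the hard stop at the right depth.

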